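Set and lock the slicer's setting wheel

TASK

Set the bench slicer for the pickle cut: drag the smooth setting wheel round with a fingertip, pressing lightly (never more than 18 N), until the sector with the bar mark is centred in the cover's window. Then take the locking pin from its holder and put it gently (under 35 N) fully home in the lock hole beside the window, so that it holds the wheel there, and let go. Leave the other kitchen things where they are.

Things in the scene. Friction and masses are not known exactly. Their poses are not given: they have to be found in the camera images.
- slicer: Bench slicer, fixed: white housing, x -130..130 mm, y -130..220 mm from its origin, top 70 mm above it. Origin under the wheel's axis, level with the feet's undersides: levelling screws hold it 0 to 12 mm above the table, differently each time; z up, x from the axis to the window. A feed tube, 110 mm across, stands at y = +155 mm up to 167 mm above the origin.
- cover (a point): Centre of the top face of the steel cover plate, fixed to the slicer over the wheel, 70 mm from the axis along slicer x: 84 (slicer x) x 110 x 6 mm, top 100 mm above the slicer's origin, 8 mm of air above the wheel; a wall carries it at its outer edge (x = 100..112 mm). The rest of the wheel lies open.
- wheel: Smooth flat aluminium setting wheel, 180 mm across, 12 mm thick, turns endlessly either way about its upright axis. Origin on the axis at its underside (74 mm above the slicer's origin); z up, x through the bar mark. Six equal sectors, each with a flush black inlay 50 mm from the axis: five round, 11 mm across, one bar, 32 x 12 mm, pointing outward. It stays where left. More than 18 N damages it.
- wheel_top (a point): Point on the axis level with the wheel's top face (86 mm above the slicer's origin); hub bolt here: 24 mm across, 3 mm proud. No grip: rest a shut fingertip on the open face, e.g. 50 mm from the axis away from the window, and drag it round. The brake resists with 3 N at 50 mm, so the tip slips under some 7 N of pressure. Stiff springs: the wheel sinks above 3 N, 1 mm per 12 N.
- bar_mark (a point): Centre of the bar inlay on the wheel's top face, 50 mm from the axis. Outward of every inlay, in line with it, the rim has a notch for the pin, 15 mm wide, from 72 mm to the rim at 90 mm, right through the wheel.
- window (a point): Point on the wheel's top face under the centre of the fixed window, a rectangular opening in the cover, 35 mm (along slicer x) by 31 mm; 50 mm from the axis along slicer x.
- lock_hole (a point): Centre of the mouth (level with the cover's top face) of the round lock hole, 15 mm across, 80 mm from the axis along slicer x, outward of the window. When an inlay is centred in the window, its notch lies under this hole.
- pin_head (a point): Centre of the head of the loose locking pin (80 g), upright in its holder at the start. Head: black cylinder 22 mm across, 30 mm high. Below it a steel shank 12 mm across, 24 mm long, foot chamfered 3 mm. z up. Fully home the head rests on the cover, this point 15 mm above the cover's top; over a wheel with no notch below, the pin stops 10 mm higher.
- pin_holder: White plastic block 60 x 60 x 30 mm, fixed, origin under its centre; the pin stands in a 14 mm hole in its middle, the head resting on its top.
- spice_can: label-wrapped metal can, 60 mm across, 85 mm high, origin under its centre; bystander
- pickle_jar: big green glass jar with a cap, 140 mm across, 210 mm high, origin under its centre; bystander
- spatula: kitchen spatula lying flat; bystander
- dip_pot: white ceramic cup, 70 mm across, 50 mm high, origin under its centre; bystander
- cucumber: whole cucumber, 40 mm thick, 170 mm long, lying; bystander
- spoon: steel spoon lying flat; bystander
- pin: The whole locking pin; origin at the centre of its foot, 39 mm below the head's centre; z up along the pin.

How it is judged (in metres and radians):
On the way, in this order (a step that is already met when the one before it is completed fails the run):
1. the bar mark is centred in the window (horizontal distance between bar_mark and window below 0.003 m and angular speed of wheel below 0.05 rad/s), for 0.3 s.
2. the pin is fully home in the lock hole (horizontal distance between pin_head and lock_hole below 0.004 m and z of pin_head in the frame of lock_hole between 0.01 and 0.0175 m and angle between pin_head's own z axis and vertical below 0.12 rad), for 0.2 s.
At the end, for the whole second after the job is handed in: The bar mark lies within 3 mm of the window's centre, seen from above; the locking pin stands in the lock hole, its head's centre within 4 mm of the hole's axis and less than 17.5 mm above the cover (15 mm is fully home), tilted less than 0.12 rad; the wheel is at rest (all of step 1 and all of step 2 and linear speed of wheel below 0.02 m/s); the robot touches nothing.
It fails at once if the wheel is pressed or pushed by the robot with more than 18 N (contact force between any of the fingers, the arm and wheel above 18 N).
It fails at once if the locking pin is pressed on the slicer or its wheel with more than 35 N (contact force between pin and slicer above 35 N).
It fails at once if a bystander is moved more than 30 mm (distance of any of spice_can, pickle_jar, spatula, dip_pot, cucumber, spoon from where it was at the start of the episode above 0.03 m).
It also fails if it takes over 72 s, if anything falls off the work surface, if the arm or the gripper's body presses on something with over 40 N, if the wrist force passes 120 N, or if a joint passes its speed limit or range.

ROBOT

A 6-joint arm with a two-finger parallel gripper is mounted at the origin on the work surface. World frame = base frame: x ahead of the robot, y to its left, z up, the work surface at z = 0. Lengths are in mm, angles in rad, forces in N, time in s.
With the tool pointing down it reaches from about 275 to 750 mm from the base axis. Payload 10.2 kg.
Tool frame: the origin (TCP) lies at the very end of the fingers, on their centre line; the grasp point (between the pads) lies 19 mm behind it; z points along the fingers, y is the direction in which the jaws open and shut (so a half turn about z gives the same grasp; the last joint's range is limited). The gripper opens to 85 mm and grips with 20 to 120 N. Pads are 22 mm wide; open, the fingers measure 114 mm over their backs; the gripper's body (76 mm by 85 mm) begins 54 mm behind the grasp point. The pads swing forward as they close: fully open they stand 13 mm farther back than shut.
Start: joints at [0.958, 0.313, 1.498, -0, 1.331, -0.223], TCP at [199.515, 485.618, 202.094] pointing down, gripper open.
Joint ranges: [-2.94, 2.94], [-0.97, 2.17], [0.19, 2.56], [-1.23, 4.37], [0.02, 3.11], [-2.88, 2.88]. Speed limits (rad/s): [2.39, 2.39, 3.01, 3.14, 3.14, 3.14].

INTERFACE

Orientations are given as a unit quaternion [w, x, y, z].
In Python, from rig import readout, cams, finish_job gives the robot as it stands. The module is installed in compiled form; this text tells all that it offers.
- The arm moves only by the tool carry_out, never from a script. Its argument "steps" is one flat list of numbers, 7 for each row, row after row: the shift along the tool's x, y, z in cm, then the turn, a rotation vector about the tool's x, y, z in units of 5 degrees (1.0 is 5 degrees), then the opening, from -1 (shut) to 1 (fully open), so that 0 is half open. In form: [x, y, z, ax, ay, az, hand, x, y, z, ax, ay, az, hand, ...]. A call has 1 to 20 rows; each row shifts and turns the commanded pose from where the row before left it, along the tool's axes as they then stand; what a row does not reach is not made up. A row lasts 1/12 s, in which the tool goes at most 41.7 mm and 7.16 degrees, less where a joint would pass 70% of its speed; a pose out of reach is approached as far as the arm can. A call with a gripper value outside its range is refused whole. The fingers move at their own pace and stop on an object; "grip_force" is the grip in N (left out, the last holds). Time passes only in rows, so rows that do not move let the fingers close. It gives the time, the measured TCP pose, the force and the opening at its end, in the units of the state.
- readout.sense(): the state, without advancing time (a new reading comes with each control period).
- cams.capture(name): name is "scene" or "top" or "wrist"; returns the picture (420x560x3 uint8, red, green, blue); there is no depth.
- cams.calibration(name): a dict with "fx", "fy", "cx", "cy" (pixels), "k1" (the pictures are not rectified: a ray, as slopes to the right and down, at radius r is drawn at 1 + k1 r^2 times it, then the intrinsics apply), "R" (3x3) and "t" (3): a world point X has camera coordinates R X + t; the wrist camera has in their place "T_tool_cam" (4x4, takes a point from camera to tool coordinates, whose origin is the TCP and whose axes are the flange's). Camera axes: x right, y down, z forward; pixel columns grow to the right and rows downward; lengths in mm; the calibration is good to about 2 mm. A picture is of the moment at which its call begins: read the wrist's pose just before it. calibration takes no time and is no camera call.
- finish_job(): hands the job in, once; it reports no verdict.
The state is a dict: "time_s": time; "joints": joint angles; "dq": joint speeds; "tau": joint torques, N m; "eef_pos": TCP position; "ee_rot": TCP orientation; "force": force on the tool from outside, world axes, zero at the start; "wrist_torque": the same for the moment, N m; "grip_width": opening from 0.0 (shut) to 1.0 (fully open).
Only numpy, scipy, OpenCV 4.12 (cv2) and the standard library are available. Lean on these libraries where they do the work, as an engineer would, in place of code of your own. Each camera call takes 0.05 s, during which the arm holds its last target.

## Working session

There is one attempt and no reset: what is moved stays moved. The work goes in short steps, Python scripts to look and compute and a tool call to move; the robot and the scene stay as the last step left them, time stands still between calls to the robot, and variables do not carry over. Pictures are saved under pics/ and viewed, and the job is handed in when it is done.

Besides the shell and the picture viewer there is one more tool, called after "Request:" as name(argument=value, ...) on one line, values as JSON. carry_out: Moves the arm, as the interface text tells. Its arguments: {"type":"object","properties":{"steps":{"type":"array","items":{"type":"number"}},"grip_force":{"type":"number"}},"required":["steps"]}

```bash
mkdir -p pics; cat > h.py <<'E'
import numpy as np, cv2
from rig import readout, cams, finish_job
from scipy.spatial.transform import Rotation as Ro
def snap(n,f):
    s=readout.sense(); im=cams.capture(n); cv2.imwrite('pics/'+f,im[:,:,::-1]); return s,im
def cal(n,s=None):
    c=cams.calibration(n)
    K=np.array([[c['fx'],0,c['cx']],[0,c['fy'],c['cy']],[0,0,1.]])
    if 'R' in c: R=np.array(c['R']);t=np.array(c['t'])
    else:
        T=np.array(c['T_tool_cam']);q=s['ee_rot'];Rt=Ro.from_quat([q[1],q[2],q[3],q[0]]).as_matrix()
        Rc=Rt@T[:3,:3];pc=Rt@T[:3,3]+np.array(s['eef_pos']);R=Rc.T;t=-R@pc
    return K,c['k1'],R,t
def ray(C,p):
    K,k1,R,t=C
    u=cv2.undistortPoints(np.array([[p]],float),K,np.array([k1,0,0,0.])).ravel()
    return -R.T@t, R.T@np.array([u[0],u[1],1])
def onz(C,p,z):
    o,d=ray(C,p);return o+d*(z-o[2])/d[2]
def proj(C,X):
    K,k1,R,t=C
    return cv2.projectPoints(np.array([X],float),cv2.Rodrigues(R)[0],t,K,np.array([k1,0,0,0.]))[0].ravel()
E
python3 - <<'E'
from h import *
print(readout.sense())
for n in ['scene','top','wrist']:
    snap(n,n+'0.png'); print(n,cams.calibration(n))
E
```

```text
{'time_s': 0.0, 'joints': array([ 9.57589222e-01,  3.13446965e-01,  1.49844385e+00,  6.62972028e-07,
        1.33100279e+00, -2.23376201e-01]), 'dq': array([-1.80843470e-05,  2.02709132e-03, -7.32050320e-04, -9.38580692e-04,
       -1.14928469e-03, -3.94118801e-04]), 'tau': array([ 6.50218499e-05, -4.12267399e+01, -2.59744889e+01, -1.78483556e-04,
        4.13499321e-03,  1.78556195e-05]), 'eef_pos': array([199.34086125, 485.36184943, 201.53410709]), 'ee_rot': array([-2.64517792e-04,  1.93683625e-01,  9.81063826e-01, -5.94264495e-04]), 'force': array([-0.23690164, -0.58717647, -0.31523168]), 'wrist_torque': array([ 0.0195935 , -0.00687316, -0.03624262]), 'grip_width': 1.00083242660925}
scene {'fx': 521.1917267512638, 'fy': 521.1917267512638, 'cx': 277.8912342221396, 'cy': 210.45234416398864, 'k1': -0.11198975421004698, 'R': array([[ 0.64041785,  0.76801249, -0.00466864],
       [ 0.65170009, -0.54662553, -0.52582081],
       [-0.40638895,  0.33370247, -0.85058256]]), 't': array([-273.43408086, -251.44592138, 1688.15686632])}
top {'fx': 543.3340342595409, 'fy': 543.3340342595409, 'cx': 287.95563451473237, 'cy': 205.84166411110098, 'k1': -0.16040295597077403, 'R': array([[-0.00838078, -0.9999302 , -0.00832758],
       [-0.98883117,  0.00952644, -0.14873525],
       [ 0.1488042 ,  0.00698806, -0.98884199]]), 't': array([  14.53943952,  469.63565109, 1801.98117845])}
wrist {'fx': 326.71997821377494, 'fy': 326.71997821377494, 'cx': 282.88259457965046, 'cy': 206.51899722161352, 'k1': -0.06291901635891879, 'T_tool_cam': array([[ 4.45437115e-04, -9.53709537e-01, -3.00728982e-01,
         7.78165964e+01],
       [ 9.99999898e-01,  4.03962136e-04,  2.00095541e-04,
        -1.00392352e+00],
       [-6.93499035e-05, -3.00729041e-01,  9.53709620e-01,
        -1.71805707e+02],
       [ 0.00000000e+00,  0.00000000e+00,  0.00000000e+00,
         1.00000000e+00]])}
```

View pics/scene0.png

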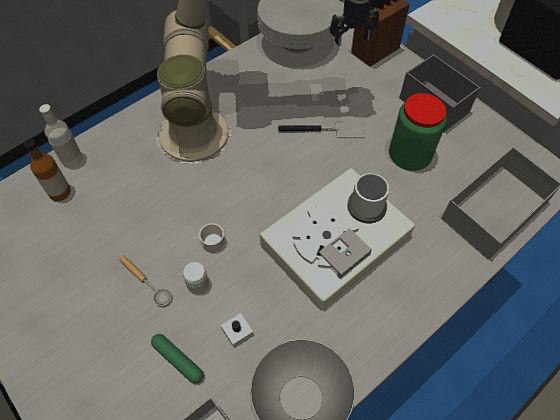

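View pics/top0.png

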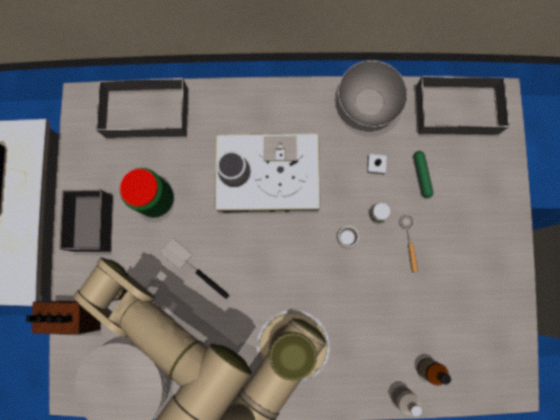

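View pics/wrist0.png

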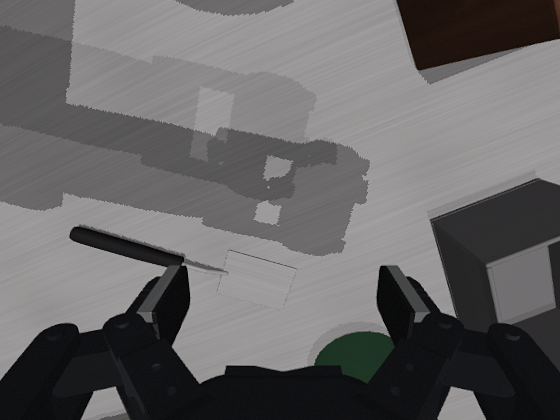

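The slicer's hub is at about (280,170) in top and (327,235) in scene. The window is at about (281,152) in top, the pin and holder at (377,162) in top and (237,328) in scene. I'll zoom in.

```bash
python3 - <<'E'
import cv2
a=cv2.imread('pics/top0.png')[120:220,205:335];b=cv2.imread('pics/scene0.png')[160:310,250:425]
cv2.imwrite('pics/t1.png',cv2.resize(a,None,fx=6,fy=6,interpolation=2));cv2.imwrite('pics/s1.png',cv2.resize(b,None,fx=4,fy=4,interpolation=2))
E
```

```text
(no output)
```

View pics/t1.png

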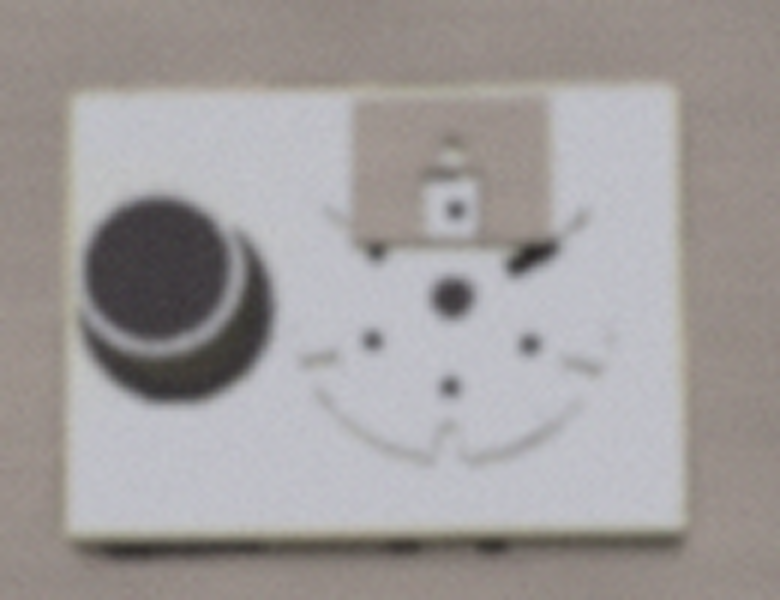

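View pics/s1.png

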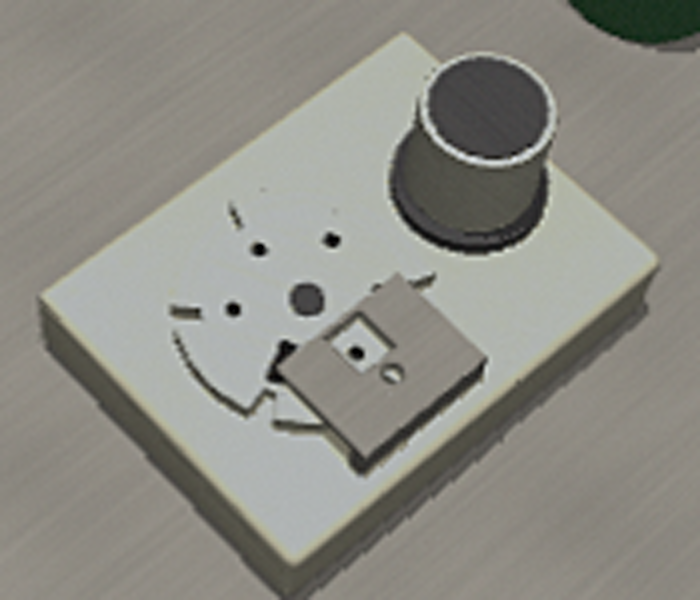

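```bash
python3 - <<'E'
from h import *
T=cal('top');S=cal('scene')
def tri(a,b):
    o1,d1=ray(T,a);o2,d2=ray(S,b);d1/=np.linalg.norm(d1);d2/=np.linalg.norm(d2)
    s=np.linalg.lstsq(np.c_[d1,-d2],o2-o1,rcond=None)[0]
    p,q=o1+s[0]*d1,o2+s[1]*d2;return (p+q)/2,np.linalg.norm(p-q)
f=lambda x,y:(x/6+205-.4,y/6+120-.4);g=lambda x,y:(x/4+250-.4,y/4+160-.4)
print('hub',tri(f(452,298),g(307,299)))
print('dotwin',tri(f(457,209),g(357,353)))
print('dot180',tri(f(450,386),g(259,249)) , tri(f(450,386),g(233,309)))
for z in (90,95): print(z,[onz(T,f(x,y),z).round(1) for x,y in((452,298),(457,209),(450,386),(372,340),(530,344))])
print('holes scene',onz(S,g(392,374),105),onz(T,f(453,155),100))
print('corners',[onz(T,f(x,y),75).round(1) for x,y in((72,93),(677,87),(684,526),(68,531))])
im=cv2.imread('pics/top0.png')[140:185,360:395];cv2.imwrite('pics/t2.png',cv2.resize(im,None,fx=12,fy=12,interpolation=2))
im=cv2.imread('pics/scene0.png')[305:350,215:260];cv2.imwrite('pics/s2.png',cv2.resize(im,None,fx=12,fy=12,interpolation=2))
E
```

```text
hub (array([585.12919328,  36.01924568,  88.28633722]), np.float64(1.2027281121392752))
dotwin (array([635.98337297,  33.29493587,  88.40709751]), np.float64(2.0922162022051496))
dot180 (array([535.64137283,  37.44228175,  87.98469302]), np.float64(1.2430069726052415)) (array([540.87841086,  28.86664326,  25.2733708 ]), np.float64(22.73380246629431))
90 [array([584.4,  35.5,  90. ]), array([634.9,  32.4,  90. ]), array([534.9,  36.9,  90. ]), array([561.2,  79.8,  90. ]), array([558. ,  -7.3,  90. ])]
95 [array([583.3,  35.4,  95. ]), array([633.7,  32.3,  95. ]), array([533.9,  36.8,  95. ]), array([560.1,  79.5,  95. ]), array([557. ,  -7.3,  95. ])]
holes scene [667.5209595   33.85539851 105.        ] [663.25403311  34.25748012 100.        ]
corners [array([709. , 250.3,  75. ]), array([708.3, -91.8,  75. ]), array([458. , -91.2,  75. ]), array([458.5, 249.1,  75. ])]
```

View pics/t2.png

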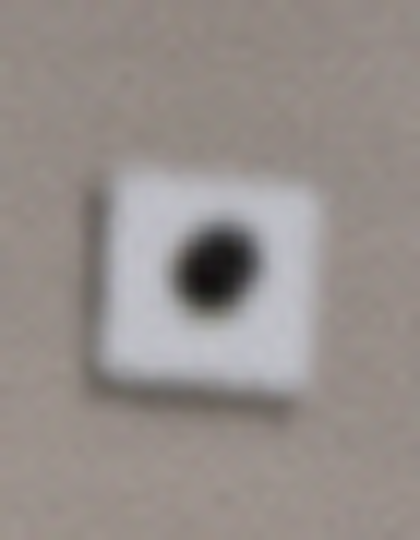

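View pics/s2.png

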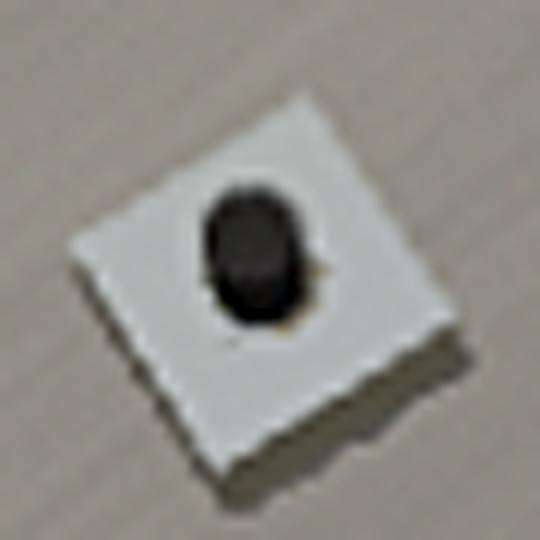

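```bash
cat >> h.py <<'E'
def Rt(s):
    q=s['ee_rot'];return Ro.from_quat([q[1],q[2],q[3],q[0]]).as_matrix()
def to(p,s=None):
    s=s or readout.sense();return Rt(s).T@(np.array(p)-s['eef_pos'])/10
E
python3 - <<'E'
from h import *
T=cal('top');S=cal('scene')
print('jar',onz(T,(141,188),210))
for z in (30,45,60): print('pin',z,onz(T,(377.8,161.8),z).round(1),onz(S,(215+252/12-.4,305+255/12-.4),z).round(1))
for n,c in (('can',(381,212)),('pot',(347,237))):print(n,onz(T,c,60))
print(Rt(readout.sense()).round(3)); print(to([538.8,55,202]))
E
```

```text
jar [504.07811383 466.57404171 210.        ]
pin 30 [ 621.1 -300.6   30. ] [ 612.7 -294.5   30. ]
pin 45 [ 617.6 -298.2   45. ] [ 617.6 -296.9   45. ]
pin 60 [ 614.1 -295.7   60. ] [ 622.4 -299.2   60. ]
can [ 442.21587932 -300.50275865   60.        ]
pot [ 359.78977364 -184.51681618   60.        ]
[[-0.925  0.38  -0.   ]
 [ 0.38   0.925 -0.001]
 [ 0.    -0.001 -1.   ]]
[-4.77505266e+01 -2.69179591e+01 -1.53751135e-02]
```

Request:
carry_out(steps=[-2.98, -1.68, 0, 0, 0, 0, -1, -2.98, -1.68, 0, 0, 0, 0, -1, -2.98, -1.68, 0, 0, 0, 0, -1, -2.98, -1.68, 0, 0, 0, 0, -1, -2.98, -1.68, 0, 0, 0, 0, -1, -2.98, -1.68, 0, 0, 0, 0, -1, -2.98, -1.68, 0, 0, 0, 0, -1, -2.98, -1.68, 0, 0, 0, 0, -1, -2.98, -1.68, 0, 0, 0, 0, -1, -2.98, -1.68, 0, 0, 0, 0, -1, -2.98, -1.68, 0, 0, 0, 0, -1, -2.98, -1.68, 0, 0, 0, 0, -1, -2.98, -1.68, 0, 0, 0, 0, -1, -2.98, -1.68, 0, 0, 0, 0, -1, -2.98, -1.68, 0, 0, 0, 0, -1, -2.98, -1.68, 0, 0, 0, 0, -1, 0, 0, 0, 0, 0, 0, -1, 0, 0, 0, 0, 0, 0, -1], grip_force=60)

```text
time_s: 1.65
eef_pos: [538.7, 54.6, 201.3]
ee_rot: [-0.001, 0.195, 0.981, -0.0]
force: [0.5, 0.5, -0.5]
grip_width: 0.0
```

```bash
python3 - <<'E'
from h import *
s,im=snap('wrist','w1.png');print(s['eef_pos'],s['force'],s['grip_width'],s['time_s'])
C=cal('wrist',s);print(proj(C,[585,36,88]),proj(C,[535,36,86]))
E
```

```text
[538.70878494  54.64930221 201.34990196] [ 0.52382813  0.53059655 -0.47233378] 0.0003983182788599225 1.65
[284.371475   244.61353892] [263.5422547  197.24105239]
```

View pics/w1.png

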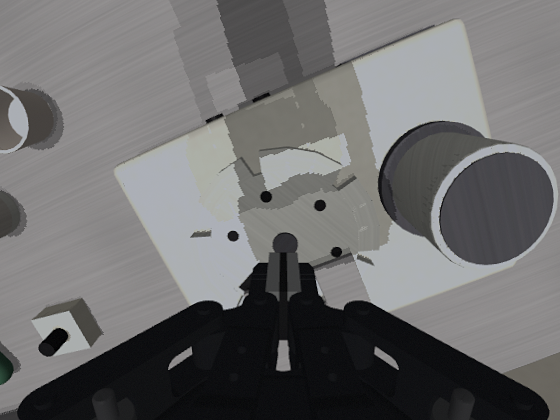

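Request:
carry_out(steps=[0, 0, 2.0, 0, 0, 0, -1, 0, 0, 2.5, 0, 0, 0, -1, 0, 0, 2.5, 0, 0, 0, -1, 0, 0, 2.0, 0, 0, 0, -1, 0, 0, 1.0, 0, 0, 0, -1, 0, 0, 0.5, 0, 0, 0, -1, 0, 0, 0, 0, 0, 0, -1, 0, 0, 0, 0, 0, 0, -1, 0, 0, 0, 0, 0, 0, -1])

```text
time_s: 2.45
eef_pos: [539.0, 55.9, 98.4]
ee_rot: [0.001, 0.194, 0.981, 0.0]
force: [0.2, -0.8, -0.4]
grip_width: -0.002
```

Request:
carry_out(steps=[0, 0, 0.1, 0, 0, 0, -1, 0, 0, 0.1, 0, 0, 0, -1, 0, 0, 0.1, 0, 0, 0, -1, 0, 0, 0, 0, 0, 0, -1])

```text
time_s: 2.78
eef_pos: [538.3, 55.8, 94.0]
ee_rot: [-0.0, 0.194, 0.981, -0.0]
force: [0.3, 0.8, 1.1]
grip_width: -0.002
```

Request:
carry_out(steps=[0, 0, 0.1, 0, 0, 0, -1, 0, 0, 0.1, 0, 0, 0, -1, 0, 0, 0.1, 0, 0, 0, -1, 0, 0, 0, 0, 0, 0, -1])

```text
time_s: 3.12
eef_pos: [538.3, 55.8, 90.8]
ee_rot: [-0.0, 0.194, 0.981, -0.0]
force: [0.1, 1.3, -0.2]
grip_width: 0.001
```

Request:
carry_out(steps=[0, 0, 0.05, 0, 0, 0, -1, 0, 0, 0.05, 0, 0, 0, -1, 0, 0, 0, 0, 0, 0, -1])

```text
time_s: 3.37
eef_pos: [538.4, 55.8, 90.0]
ee_rot: [-0.0, 0.194, 0.981, -0.0]
force: [-0.1, -0.5, -0.4]
grip_width: 0.001
```

Request:
carry_out(steps=[0, 0, 0.05, 0, 0, 0, -1, 0, 0, 0.05, 0, 0, 0, -1, 0, 0, 0, 0, 0, 0, -1])

```text
time_s: 3.62
eef_pos: [538.4, 55.8, 89.0]
ee_rot: [-0.0, 0.194, 0.981, -0.0]
force: [0.8, -0.3, -0.3]
grip_width: -0.003
```

Request:
carry_out(steps=[0, 0, 0.04, 0, 0, 0, -1, 0, 0, 0.04, 0, 0, 0, -1, 0, 0, 0, 0, 0, 0, -1])

```text
time_s: 3.87
eef_pos: [538.3, 55.8, 88.2]
ee_rot: [-0.0, 0.194, 0.981, -0.0]
force: [-0.3, -0.6, 0.5]
grip_width: 0.0
```

Request:
carry_out(steps=[0, 0, 0.04, 0, 0, 0, -1, 0, 0, 0.04, 0, 0, 0, -1, 0, 0, 0, 0, 0, 0, -1])

```text
time_s: 4.12
eef_pos: [538.4, 55.8, 87.4]
ee_rot: [-0.0, 0.194, 0.981, -0.0]
force: [-0.2, -0.6, 0.6]
grip_width: 0.001
```

Request:
carry_out(steps=[0, 0, 0.04, 0, 0, 0, -1, 0, 0, 0.03, 0, 0, 0, -1, 0, 0, 0, 0, 0, 0, -1])

```text
time_s: 4.37
eef_pos: [538.4, 55.8, 86.7]
ee_rot: [-0.0, 0.194, 0.981, -0.0]
force: [-0.4, -0.4, -0.1]
grip_width: 0.001
```

Request:
carry_out(steps=[0, 0, 0.04, 0, 0, 0, -1, 0, 0, 0.03, 0, 0, 0, -1, 0, 0, 0, 0, 0, 0, -1])

```text
time_s: 4.62
eef_pos: [538.4, 55.8, 86.0]
ee_rot: [-0.0, 0.194, 0.981, 0.0]
force: [-0.0, 0.1, -0.1]
grip_width: -0.001
```

Request:
carry_out(steps=[0, 0, 0.03, 0, 0, 0, -1, 0, 0, 0.03, 0, 0, 0, -1, 0, 0, 0, 0, 0, 0, -1])

```text
time_s: 4.87
eef_pos: [538.4, 55.8, 85.4]
ee_rot: [-0.0, 0.194, 0.981, -0.0]
force: [-0.4, -0.0, 0.0]
grip_width: -0.001
```

Request:
carry_out(steps=[0, 0, 0.03, 0, 0, 0, -1, 0, 0, 0.03, 0, 0, 0, -1, 0, 0, 0, 0, 0, 0, -1])

```text
time_s: 5.12
eef_pos: [538.4, 55.8, 84.8]
ee_rot: [-0.0, 0.194, 0.981, -0.0]
force: [0.3, -0.6, 1.3]
grip_width: 0.003
```

```bash
python3 - <<'E'
from h import *
s,im=snap('wrist','w2.png');print(s['eef_pos'],s['force'])
E
```

```text
[538.35835932  55.80295073  84.82926032] [ 0.34894802 -0.62575681  1.33322412]
```

View pics/w2.png

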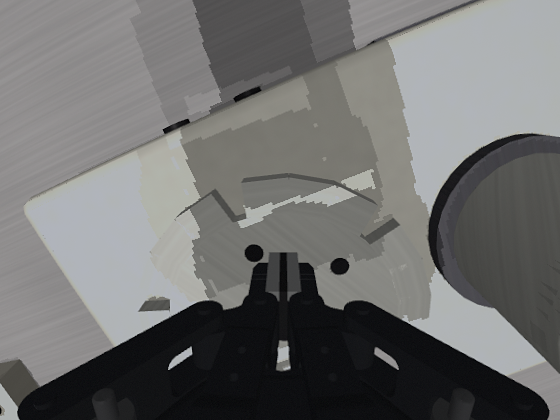

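The tip is just over the wheel at (283,255), between the two open-side dots at (254,253) and (340,266). There is no clear contact yet, so I'll go lower in finer steps.

Request:
carry_out(steps=[0, 0, 0.03, 0, 0, 0, -1, 0, 0, 0, 0, 0, 0, -1, 0, 0, 0, 0, 0, 0, -1])

```text
time_s: 5.42
eef_pos: [538.4, 55.8, 84.6]
ee_rot: [-0.0, 0.194, 0.981, -0.0]
force: [-0.3, -0.4, 0.2]
grip_width: -0.003
```

Request:
carry_out(steps=[0, 0, 0.03, 0, 0, 0, -1, 0, 0, 0, 0, 0, 0, -1, 0, 0, 0, 0, 0, 0, -1])

```text
time_s: 5.67
eef_pos: [538.4, 55.8, 84.3]
ee_rot: [-0.0, 0.194, 0.981, 0.0]
force: [0.1, -0.5, 0.8]
grip_width: -0.004
```

Request:
carry_out(steps=[0, 0, 0.04, 0, 0, 0, -1, 0, 0, 0.02, 0, 0, 0, -1, 0, 0, 0, 0, 0, 0, -1])

```text
time_s: 5.92
eef_pos: [538.4, 55.8, 83.6]
ee_rot: [-0.0, 0.194, 0.981, -0.0]
force: [0.1, -0.1, -0.3]
grip_width: 0.001
```

Request:
carry_out(steps=[0, 0, 0.03, 0, 0, 0, -1, 0, 0, 0.03, 0, 0, 0, -1, 0, 0, 0, 0, 0, 0, -1])

```text
time_s: 6.17
eef_pos: [538.4, 55.8, 83.0]
ee_rot: [-0.0, 0.194, 0.981, -0.0]
force: [0.1, 0.7, 0.8]
grip_width: 0.001
```

```bash
python3 - <<'E'
from h import *
s,im=snap('scene','s3.png')
a=cv2.imread('pics/s3.png')[170:270,270:400];cv2.imwrite('pics/s3c.png',cv2.resize(a,None,fx=6,fy=6,interpolation=2))
C=cal('scene');print(proj(C,[538.4,55.8,83]))
E
```

```text
[319.71816152 219.742816  ]
```

View pics/s3c.png

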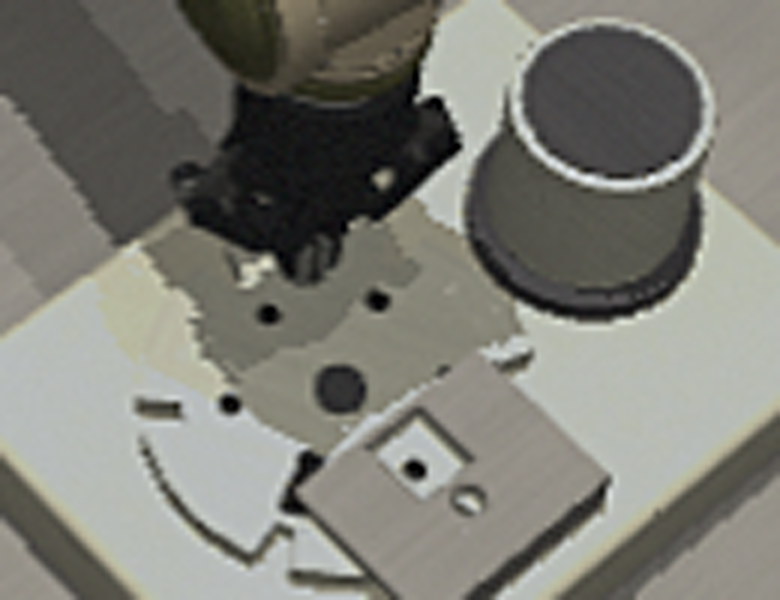

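```bash
python3 - <<'E'
from h import *
s,im=snap('wrist','w3.png');print(s['eef_pos'],s['force'])
C=cal('wrist',s)
a=cv2.imread('pics/w3.png')[200:320,180:400];cv2.imwrite('pics/w3c.png',cv2.resize(a,None,fx=3.6,fy=3.6,interpolation=2))
for p in ([535,37.3,86],[561,79.8,86]):print(proj(C,p))
print(onz(C,(254,253),86),onz(C,(340,266),86), proj(C,s['eef_pos']))
g=im.astype(int).max(2)
m=cv2.inRange(im,(0,0,0),(45,45,45))
n,l,st,ce=cv2.connectedComponentsWithStats(m)
for i in range(1,n):
    if 80<st[i,4]<800:print(ce[i],st[i,4],st[i,:4])
E
```

```text
[538.37198915  55.784847    83.03439046] [-0.15137874  0.69359544 -0.80370682]
[252.26888453 254.23372392]
[337.87397241 266.60823322]
[534.66602536  38.52663068  86.        ] [561.10160093  81.06722816  86.        ] [284.55144087 245.82368997]
[246.38562092  93.67320261] 153 [233  87  28  15]
[174.86554622 125.67226891] 119 [162 119  27  15]
[339.81092437 267.28151261] 238 [331 259  19  17]
```

View pics/w3c.png

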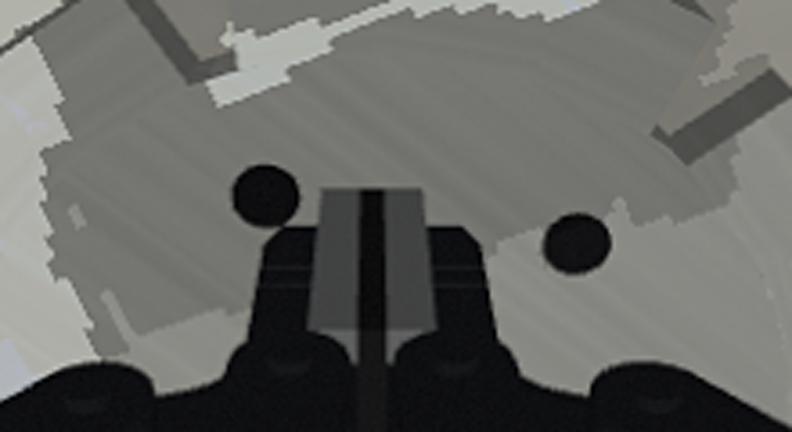

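Request:
carry_out(steps=[0, 0, 0.05, 0, 0, 0, -1, 0, 0, 0.04, 0, 0, 0, -1, 0, 0, 0, 0, 0, 0, -1])

```text
time_s: 6.52
eef_pos: [538.4, 55.8, 82.1]
ee_rot: [-0.0, 0.194, 0.981, -0.0]
force: [0.3, 1.2, -0.5]
grip_width: -0.0
```

```bash
python3 - <<'E'
import cv2
a=cv2.imread('pics/s3.png')[190:240,300:350];cv2.imwrite('pics/s3d.png',cv2.convertScaleAbs(cv2.resize(a,None,fx=12,fy=12,interpolation=0),alpha=1.5,beta=20))
E
```

```text
(no output)
```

View pics/s3d.png

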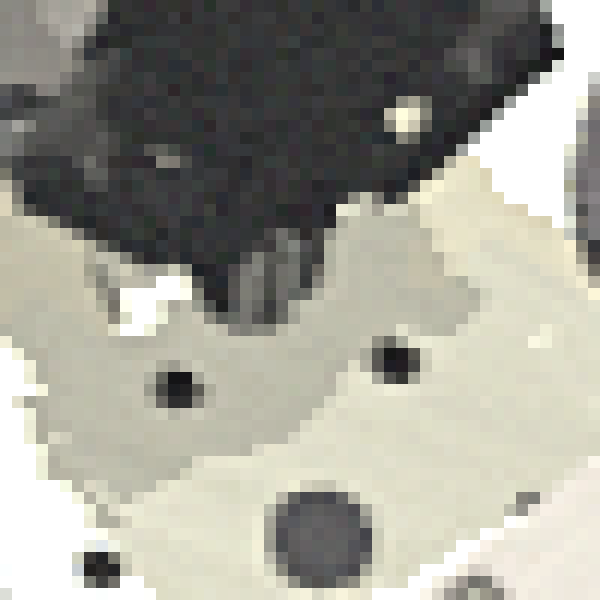

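Request:
carry_out(steps=[0, 0, 0.05, 0, 0, 0, -1, 0, 0, 0.05, 0, 0, 0, -1, 0, 0, 0, 0, 0, 0, -1])

```text
time_s: 6.77
eef_pos: [538.3, 55.8, 81.1]
ee_rot: [-0.0, 0.194, 0.981, -0.0]
force: [-0.2, -0.1, 0.8]
grip_width: -0.003
```

Request:
carry_out(steps=[0, 0, 0.05, 0, 0, 0, -1, 0, 0, 0.05, 0, 0, 0, -1, 0, 0, 0, 0, 0, 0, -1])

```text
time_s: 7.02
eef_pos: [538.3, 55.8, 80.1]
ee_rot: [-0.0, 0.194, 0.981, -0.0]
force: [-0.3, -0.4, 0.2]
grip_width: 0.0
```

Request:
carry_out(steps=[0, 0, 0.05, 0, 0, 0, -1, 0, 0, 0.05, 0, 0, 0, -1, 0, 0, 0, 0, 0, 0, -1])

```text
time_s: 7.27
eef_pos: [538.4, 55.8, 79.1]
ee_rot: [-0.0, 0.194, 0.981, -0.0]
force: [-0.0, -0.7, -0.4]
grip_width: 0.003
```

```bash
python3 - <<'E'
from h import *
s,im=snap('wrist','w4.png');print(s['eef_pos'],s['force'])
C=cal('wrist',s)
a=cv2.imread('pics/w4.png')[200:320,180:400];cv2.imwrite('pics/w4c.png',cv2.convertScaleAbs(cv2.resize(a,None,fx=3.6,fy=3.6,interpolation=2),alpha=1.3,beta=10))
s,im=snap('scene','s4.png')
a=cv2.imread('pics/s4.png')[190:240,300:350];cv2.imwrite('pics/s4d.png',cv2.convertScaleAbs(cv2.resize(a,None,fx=12,fy=12,interpolation=0),alpha=1.5,beta=20))
E
```

```text
[538.35082015  55.78534222  79.07751796] [-0.0133871  -0.6911988  -0.38297893]
```

View pics/w4c.png

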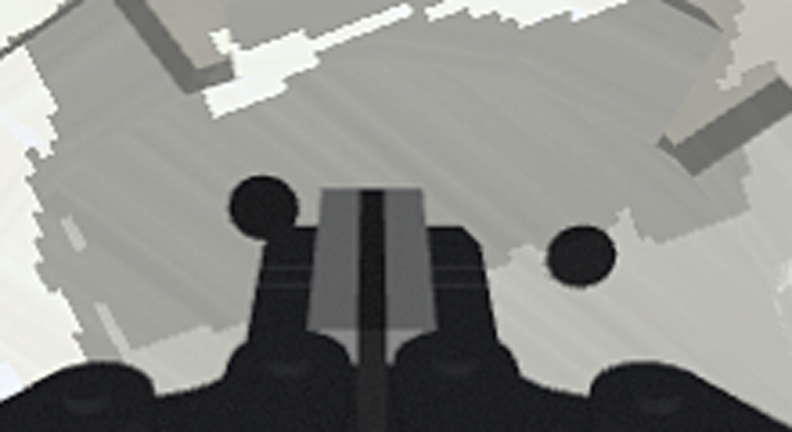

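View pics/s4d.png

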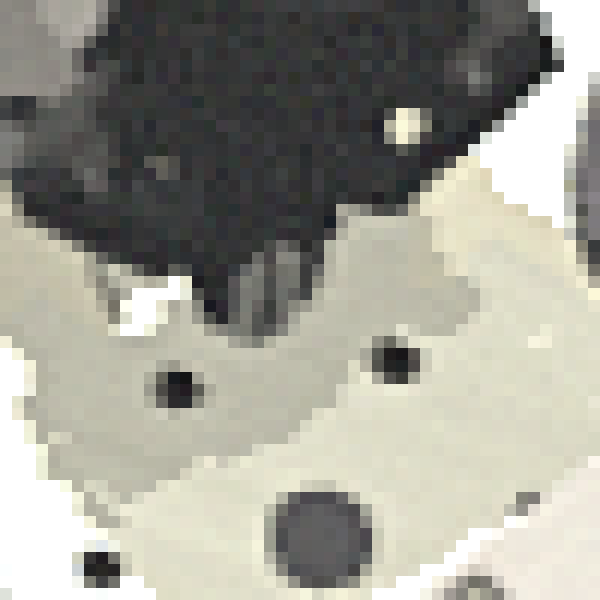

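The tip is still visibly clear of the wheel: in the scene picture its lower edge is at row 335, and contact would be at 356 or lower. That is at least 10 mm of air. I'll go down 6 mm and check.

Request:
carry_out(steps=[0, 0, 0.1, 0, 0, 0, -1, 0, 0, 0.1, 0, 0, 0, -1, 0, 0, 0.1, 0, 0, 0, -1, 0, 0, 0.1, 0, 0, 0, -1, 0, 0, 0.1, 0, 0, 0, -1, 0, 0, 0.1, 0, 0, 0, -1, 0, 0, 0, 0, 0, 0, -1])

```text
time_s: 7.95
eef_pos: [538.3, 55.8, 73.0]
ee_rot: [-0.0, 0.194, 0.981, -0.0]
force: [-1.2, 0.1, -0.8]
grip_width: -0.004
```

```bash
python3 - <<'E'
from h import *
s,im=snap('scene','s5.png');print(s['eef_pos'],s['force'])
a=cv2.imread('pics/s5.png')[190:240,300:350];cv2.imwrite('pics/s5d.png',cv2.convertScaleAbs(cv2.resize(a,None,fx=12,fy=12,interpolation=0),alpha=1.5,beta=20))
E
```

```text
[538.30802418  55.78398109  72.96297476] [-1.23356125  0.08989505 -0.77816779]
```

View pics/s5d.png

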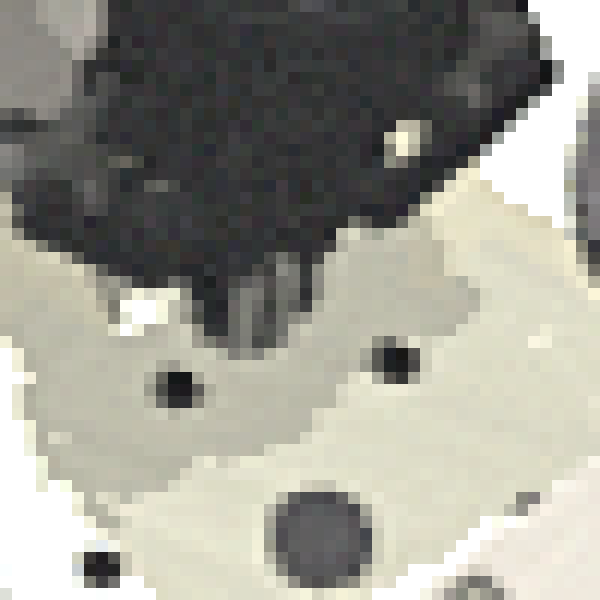

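Request:
carry_out(steps=[0, 0, 0.05, 0, 0, 0, -1, 0, 0, 0.05, 0, 0, 0, -1, 0, 0, 0, 0, 0, 0, -1])

```text
time_s: 8.25
eef_pos: [538.4, 55.8, 72.1]
ee_rot: [-0.0, 0.194, 0.981, 0.0]
force: [0.2, 0.3, -0.3]
grip_width: 0.003
```

Request:
carry_out(steps=[0, 0, 0.05, 0, 0, 0, -1, 0, 0, 0.05, 0, 0, 0, -1, 0, 0, 0, 0, 0, 0, -1])

```text
time_s: 8.5
eef_pos: [538.4, 55.8, 71.1]
ee_rot: [-0.0, 0.194, 0.981, 0.0]
force: [-0.2, 0.2, 0.7]
grip_width: -0.003
```

Request:
carry_out(steps=[0, 0, 0.05, 0, 0, 0, -1, 0, 0, 0.05, 0, 0, 0, -1, 0, 0, 0, 0, 0, 0, -1])

```text
time_s: 8.75
eef_pos: [538.3, 55.8, 70.1]
ee_rot: [-0.0, 0.194, 0.981, -0.0]
force: [0.3, -0.5, -0.3]
grip_width: -0.0
```

Request:
carry_out(steps=[0, 0, 0.05, 0, 0, 0, -1, 0, 0, 0.05, 0, 0, 0, -1, 0, 0, 0, 0, 0, 0, -1])

```text
time_s: 9.0
eef_pos: [538.4, 55.8, 69.1]
ee_rot: [-0.0, 0.194, 0.981, -0.0]
force: [-0.5, 0.2, -1.1]
grip_width: -0.002
```

Request:
carry_out(steps=[0, 0, 0.05, 0, 0, 0, -1, 0, 0, 0.05, 0, 0, 0, -1, 0, 0, 0, 0, 0, 0, -1])

```text
time_s: 9.25
eef_pos: [538.4, 55.8, 68.1]
ee_rot: [-0.0, 0.194, 0.981, -0.0]
force: [-0.3, 0.1, 0.2]
grip_width: 0.001
```

Request:
carry_out(steps=[0, 0, 0.05, 0, 0, 0, -1, 0, 0, 0.05, 0, 0, 0, -1, 0, 0, 0, 0, 0, 0, -1])

```text
time_s: 9.5
eef_pos: [538.3, 55.8, 67.1]
ee_rot: [-0.0, 0.194, 0.981, -0.0]
force: [0.6, -0.2, 0.5]
grip_width: -0.003
```

```bash
python3 - <<'E'
from h import *
s,im=snap('wrist','w6.png');print(s['eef_pos'],s['force'])
C=cal('wrist',s)
a=cv2.imread('pics/w6.png')[200:320,180:400];cv2.imwrite('pics/w6c.png',cv2.convertScaleAbs(cv2.resize(a,None,fx=3.6,fy=3.6,interpolation=2),alpha=1.3,beta=10))
s,im=snap('scene','s6.png')
a=cv2.imread('pics/s6.png')[190:240,300:350];cv2.imwrite('pics/s6d.png',cv2.convertScaleAbs(cv2.resize(a,None,fx=12,fy=12,interpolation=0),alpha=1.5,beta=20))
E
```

```text
[538.32413329  55.80428186  67.07309145] [ 0.62827869 -0.1945344   0.53226006]
```

View pics/w6c.png

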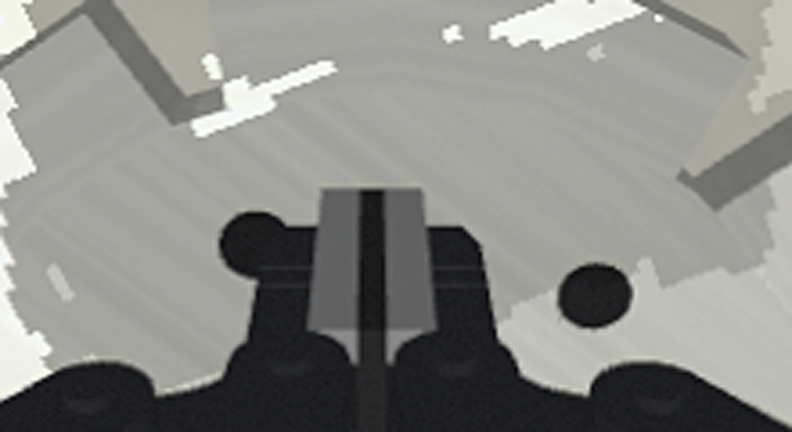

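View pics/s6d.png

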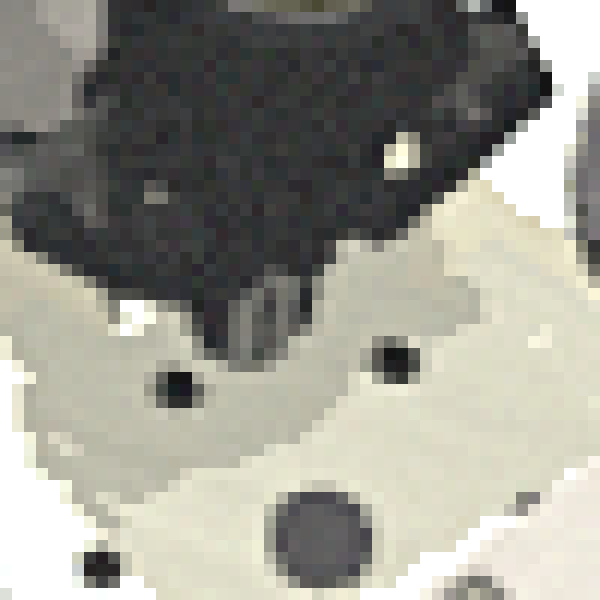

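Request:
carry_out(steps=[0, 0, 0.05, 0, 0, 0, -1, 0, 0, 0.05, 0, 0, 0, -1, 0, 0, 0, 0, 0, 0, -1])

```text
time_s: 9.85
eef_pos: [538.3, 55.8, 66.1]
ee_rot: [-0.0, 0.194, 0.981, -0.0]
force: [0.2, 0.1, 0.4]
grip_width: 0.001
```

Request:
carry_out(steps=[0, 0, 0.05, 0, 0, 0, -1, 0, 0, 0.05, 0, 0, 0, -1, 0, 0, 0, 0, 0, 0, -1])

```text
time_s: 10.1
eef_pos: [538.3, 55.8, 65.1]
ee_rot: [-0.0, 0.194, 0.981, -0.0]
force: [0.6, -0.7, -0.1]
grip_width: -0.001
```

Request:
carry_out(steps=[0, 0, 0.05, 0, 0, 0, -1, 0, 0, 0.05, 0, 0, 0, -1, 0, 0, 0, 0, 0, 0, -1])

```text
time_s: 10.35
eef_pos: [538.3, 55.8, 64.1]
ee_rot: [-0.0, 0.194, 0.981, -0.0]
force: [-0.7, -0.1, -0.1]
grip_width: 0.0
```

Request:
carry_out(steps=[0, 0, 0.05, 0, 0, 0, -1, 0, 0, 0.05, 0, 0, 0, -1, 0, 0, 0, 0, 0, 0, -1])

```text
time_s: 10.6
eef_pos: [538.3, 55.8, 63.1]
ee_rot: [-0.0, 0.194, 0.981, 0.0]
force: [0.6, 0.5, -0.2]
grip_width: -0.002
```

Request:
carry_out(steps=[0, 0, 0.05, 0, 0, 0, -1, 0, 0, 0.05, 0, 0, 0, -1, 0, 0, 0, 0, 0, 0, -1])

```text
time_s: 10.85
eef_pos: [538.4, 55.8, 62.1]
ee_rot: [-0.0, 0.194, 0.981, -0.0]
force: [0.5, 0.4, 0.1]
grip_width: -0.001
```

Request:
carry_out(steps=[0, 0, 0.05, 0, 0, 0, -1, 0, 0, 0.05, 0, 0, 0, -1, 0, 0, 0, 0, 0, 0, -1])

```text
time_s: 11.1
eef_pos: [538.3, 55.8, 61.1]
ee_rot: [-0.0, 0.194, 0.981, -0.0]
force: [0.3, -0.5, -0.3]
grip_width: -0.001
```

Request:
carry_out(steps=[0, 0, 0.05, 0, 0, 0, -1, 0, 0, 0.05, 0, 0, 0, -1, 0, 0, 0, 0, 0, 0, -1])

```text
time_s: 11.35
eef_pos: [538.4, 55.8, 60.1]
ee_rot: [-0.0, 0.194, 0.981, -0.0]
force: [-0.3, 0.9, -0.1]
grip_width: 0.003
```

Request:
carry_out(steps=[0, 0, 0.05, 0, 0, 0, -1, 0, 0, 0.05, 0, 0, 0, -1, 0, 0, 0, 0, 0, 0, -1])

```text
time_s: 11.6
eef_pos: [538.4, 55.8, 59.1]
ee_rot: [-0.0, 0.194, 0.981, -0.0]
force: [0.2, 0.2, 0.2]
grip_width: -0.002
```

```bash
python3 - <<'E'
from h import *
s,im=snap('wrist','w7.png');print(s['eef_pos'],s['force'],s['tau'])
C=cal('wrist',s)
a=cv2.imread('pics/w7.png')
cv2.imwrite('pics/w7c.png',cv2.convertScaleAbs(a,alpha=1.6,beta=20))
s,im=snap('scene','s7.png')
a=cv2.imread('pics/s7.png')[190:240,300:350];cv2.imwrite('pics/s7d.png',cv2.convertScaleAbs(cv2.resize(a,None,fx=12,fy=12,interpolation=0),alpha=1.5,beta=20))
E
```

```text
[538.35015648  55.81325136  59.08403967] [0.19173017 0.17996618 0.22710736] [-3.47331377e-03 -4.57406044e+01 -2.19339448e+01 -1.76303661e-04
 -1.75151497e-02  6.03101014e-06]
```

View pics/w7c.png

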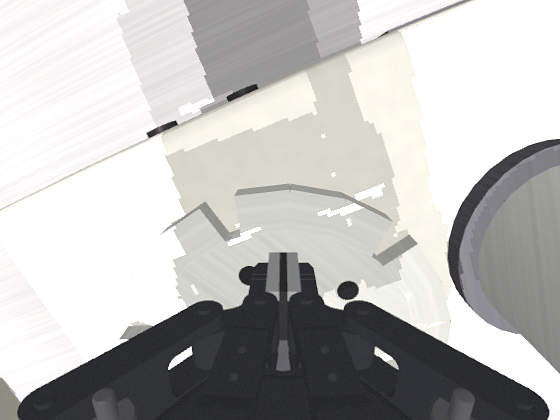

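View pics/s7d.png

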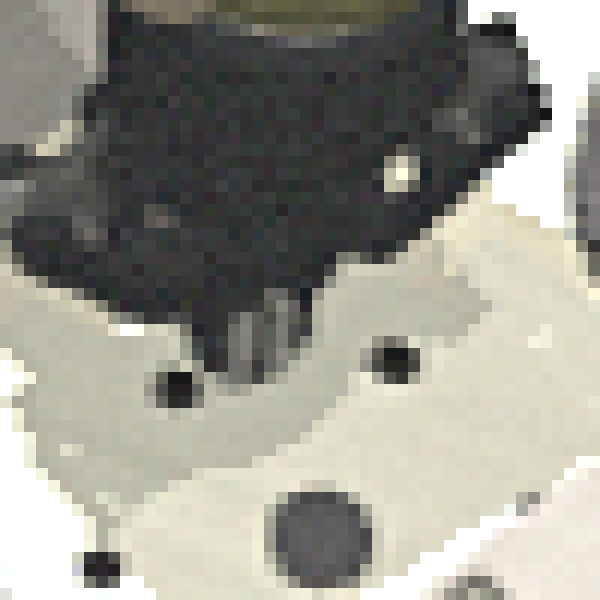

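Request:
carry_out(steps=[0, 0, 0.04, 0, 0, 0, -1, 0, 0, 0.04, 0, 0, 0, -1, 0, 0, 0, 0, 0, 0, -1])

```text
time_s: 11.95
eef_pos: [538.3, 55.8, 58.3]
ee_rot: [-0.0, 0.194, 0.981, -0.0]
force: [0.8, -0.4, 0.2]
grip_width: 0.001
```

Request:
carry_out(steps=[0, 0, 0.04, 0, 0, 0, -1, 0, 0, 0.04, 0, 0, 0, -1, 0, 0, 0, 0, 0, 0, -1])

```text
time_s: 12.2
eef_pos: [538.4, 55.8, 57.9]
ee_rot: [0.0, 0.194, 0.981, -0.0]
force: [-1.5, 0.4, 4.5]
grip_width: 0.001
```

Contact: Fz is 4.5 N at a TCP reading of 57.9, so the finger ends sit about 28 mm above the nominal TCP. I'll keep that offset for the grasp. Next I'll press a bit more.

Request:
carry_out(steps=[0, 0, 0.03, 0, 0, 0, -1, 0, 0, 0, 0, 0, 0, -1, 0, 0, 0, 0, 0, 0, -1])

```text
time_s: 12.45
eef_pos: [538.4, 55.8, 57.7]
ee_rot: [0.0, 0.194, 0.981, -0.0]
force: [-2.6, -0.1, 5.8]
grip_width: -0.0
```

Request:
carry_out(steps=[0, 0, 0.04, 0, 0, 0, -1, 0, 0, 0, 0, 0, 0, -1, 0, 0, 0, 0, 0, 0, -1])

```text
time_s: 12.7
eef_pos: [538.4, 55.8, 57.5]
ee_rot: [0.0, 0.194, 0.981, -0.0]
force: [-3.4, 0.8, 8.1]
grip_width: 0.003
```

Request:
carry_out(steps=[0, 0, 0.05, 0, 0, 0, -1, 0, 0, 0, 0, 0, 0, -1, 0, 0, 0, 0, 0, 0, -1])

```text
time_s: 12.95
eef_pos: [538.4, 55.8, 57.2]
ee_rot: [0.0, 0.194, 0.981, -0.0]
force: [-4.9, 1.1, 10.3]
grip_width: -0.006
```

Request:
carry_out(steps=[-0.002, -0.11, 0, 0, 0, -0.25, -1, -0.005, -0.22, 0, 0, 0, -0.5, -1, -0.005, -0.22, 0, 0, 0, -0.5, -1, -0.005, -0.22, 0, 0, 0, -0.5, -1])

```text
time_s: 13.28
eef_pos: [536.5, 49.0, 57.3]
ee_rot: [0.001, 0.117, 0.993, 0.0]
force: [-1.6, 3.1, 9.5]
grip_width: -0.0
```

Request:
carry_out(steps=[-0.005, -0.22, 0, 0, 0, -0.5, -1, -0.005, -0.22, 0, 0, 0, -0.5, -1, -0.005, -0.22, 0, 0, 0, -0.5, -1, -0.005, -0.22, 0, 0, 0, -0.5, -1, -0.005, -0.22, 0, 0, 0, -0.5, -1, -0.005, -0.22, 0, 0, 0, -0.5, -1, -0.005, -0.22, 0, 0, 0, -0.5, -1, -0.005, -0.22, 0, 0, 0, -0.5, -1])

```text
time_s: 13.95
eef_pos: [535.4, 31.3, 57.3]
ee_rot: [0.001, -0.057, 0.998, 0.0]
force: [-2.8, 3.4, 9.5]
grip_width: -0.004
```

```bash
python3 - <<'E'
from h import *
s,im=snap('wrist','w8.png');print(s['eef_pos'],s['force'])
s,im=snap('scene','s8.png')
a=cv2.imread('pics/s8.png')[190:265,290:390];cv2.imwrite('pics/s8d.png',cv2.convertScaleAbs(cv2.resize(a,None,fx=8,fy=8,interpolation=2),alpha=1.3,beta=20))
E
```

```text
[535.42129159  31.28747613  57.27487752] [-2.8309533   3.378554    9.47297442]
```

View pics/s8d.png

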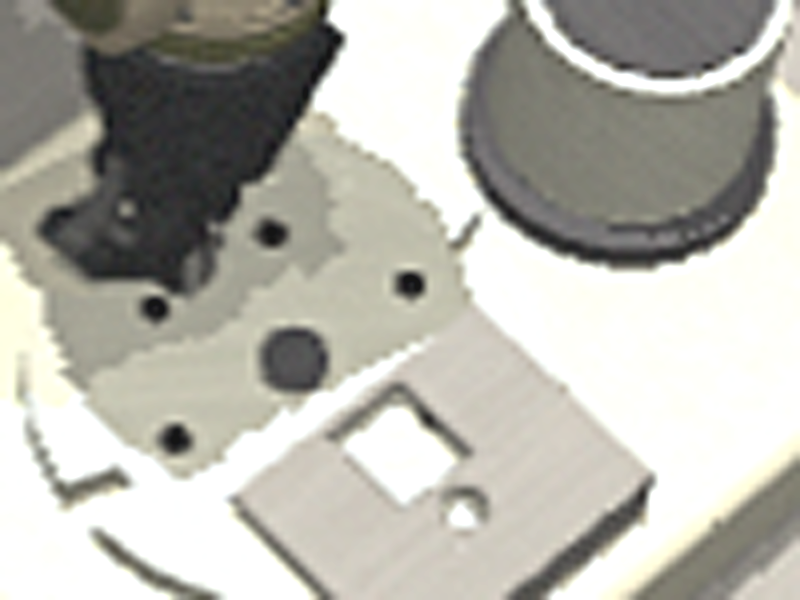

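View pics/w8.png

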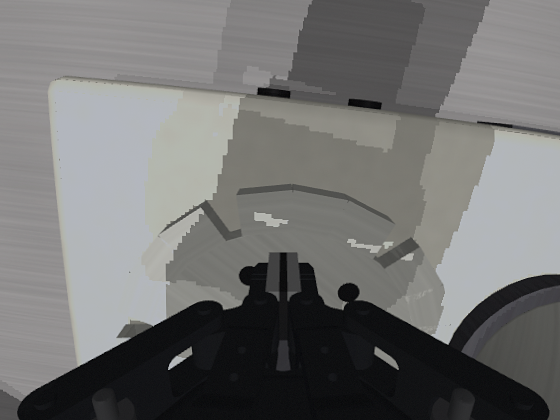

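Request:
carry_out(steps=[-0.005, -0.22, 0, 0, 0, -0.5, -1, -0.005, -0.22, 0, 0, 0, -0.5, -1, -0.005, -0.22, 0, 0, 0, -0.5, -1, -0.005, -0.22, 0, 0, 0, -0.5, -1, -0.005, -0.22, 0, 0, 0, -0.5, -1, -0.005, -0.22, 0, 0, 0, -0.5, -1])

```text
time_s: 14.55
eef_pos: [538.6, 18.4, 57.3]
ee_rot: [0.001, -0.187, 0.982, 0.0]
force: [-1.8, 2.9, 9.2]
grip_width: -0.001
```

Request:
carry_out(steps=[-0.005, -0.22, 0, 0, 0, -0.5, -1, -0.005, -0.22, 0, 0, 0, -0.5, -1, -0.005, -0.22, 0, 0, 0, -0.5, -1, -0.005, -0.22, 0, 0, 0, -0.5, -1, -0.005, -0.22, 0, 0, 0, -0.5, -1, -0.003, -0.13, 0, 0, 0, -0.3, -1, -0.002, -0.09, 0, 0, 0, -0.2, -1, 0, 0, 0, 0, 0, 0, -1])

```text
time_s: 15.22
eef_pos: [545.1, 6.7, 57.3]
ee_rot: [0.001, -0.313, 0.95, -0.0]
force: [-3.5, 1.0, 8.7]
grip_width: 0.0
```

```bash
python3 - <<'E'
from h import *
for n in ('top','scene'):
    s,im=snap(n,n+'9.png');print(s['eef_pos'],s['force'])
b=cv2.imread('pics/top9.png')[135:185,250:310];cv2.imwrite('pics/t9d.png',cv2.resize(b,None,fx=12,fy=12,interpolation=2))
b=cv2.imread('pics/scene9.png')[220:270,300:360];cv2.imwrite('pics/s9d.png',cv2.resize(b,None,fx=12,fy=12,interpolation=2))
E
```

```text
[545.14325709   6.74834955  57.29469401] [-3.52039899  0.99446619  8.72579549]
[545.12749567   6.72984543  57.29707791] [-2.46865967  0.46318727  9.19253217]
```

View pics/t9d.png

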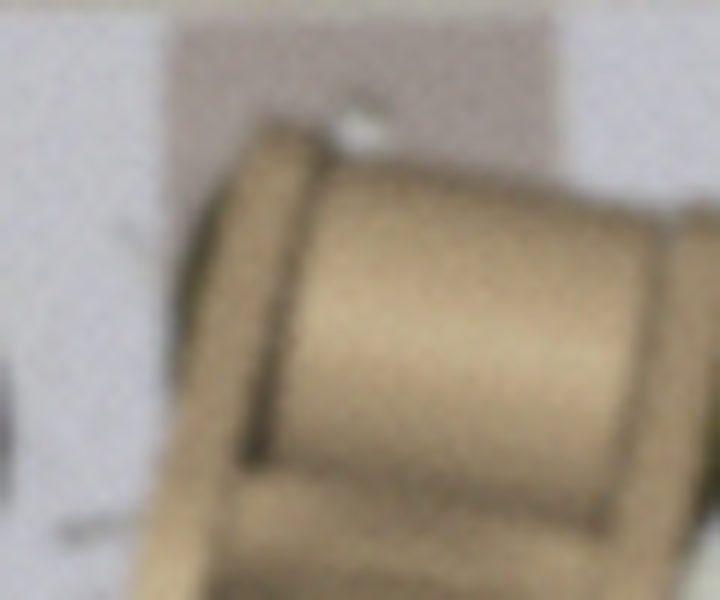

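View pics/s9d.png

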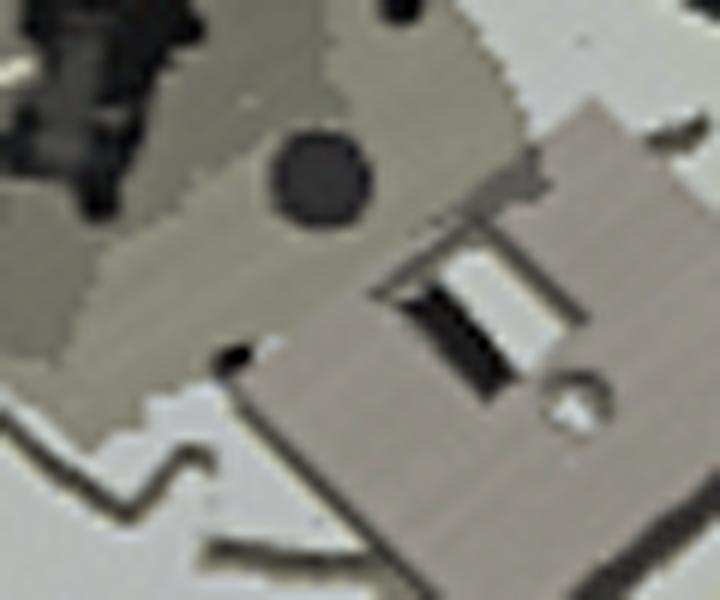

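```bash
python3 - <<'E'
from h import *
C=cal('scene')
f=lambda x,y:((x+.5)/12-.5+300,(y+.5)/12-.5+220)
h=onz(C,f(321,180),89);b=onz(C,f(461,338),86);print(h,b,b-h,np.degrees(np.arctan2(*(b-h)[[1,0]])))
e1,e2=onz(C,f(418,290),86),onz(C,f(503,386),86);print(e1,e2,np.degrees(np.arctan2(*(e2-e1)[[1,0]])))
k=onz(C,f(579,403),100);print('hole',k,np.degrees(np.arctan2(*(k-h)[[1,0]])))
w=[onz(C,f(*p),100)for p in((478,220),(585,322),(370,297))];print(w,(w[1]+w[2])/2)
# cover corners & housing
print([onz(C,(250-.4+x/4,160-.4+y/4),100).round(1) for x,y in((398,273),(487,361),(362,467),(274,371))])
print([onz(C,(250-.4+x/4,160-.4+y/4),70).round(1) for x,y in((403,33),(657,262),(293,563),(40,297))])
E
```

```text
[586.0307538   35.71782389  89.        ] [633.9448423  33.7331667  86.       ] [47.9140885 -1.9846572 -3.       ] -2.3719018571998607
[619.1362934   34.64121879  86.        ] [648.49011661  32.66653111  86.        ] -3.848597745876918
hole [666.40111623  36.37625466 100.        ] 0.4693827271567818
[array([619.57623691,  50.54218814, 100.        ]), array([652.97462505,  51.03525797, 100.        ]), array([618.33671002,  19.41021826, 100.        ])] [635.65566753  35.22273811 100.        ]
[array([614.1,  91.3, 100. ]), array([699.1,  90. , 100. ]), array([701.4, -24. , 100. ]), array([615.2, -21. , 100. ])]
[array([460. , 249.8,  70. ]), array([712.8, 248.8,  70. ]), array([713.6, -91.1,  70. ]), array([461.6, -92.9,  70. ])]
```

Request:
carry_out(steps=[-0.001, -0.06, 0, 0, 0, -0.14, -1, -0.001, -0.06, 0, 0, 0, -0.14, -1, -0.001, -0.06, 0, 0, 0, -0.14, -1, 0, 0, 0, 0, 0, 0, -1, 0, 0, 0, 0, 0, 0, -1])

```text
time_s: 15.73
eef_pos: [546.2, 5.4, 57.3]
ee_rot: [0.001, -0.33, 0.944, -0.0]
force: [-2.9, 1.4, 8.9]
grip_width: -0.001
```

```bash
python3 - <<'E'
from h import *
s,im=snap('scene','scene10.png');print(s['eef_pos'],s['force'])
b=cv2.imread('pics/scene10.png')[220:270,300:360];cv2.imwrite('pics/s10d.png',cv2.resize(b,None,fx=12,fy=12,interpolation=2))
E
```

```text
[546.17555163   5.38876326  57.30521961] [-2.87211893  1.36603305  8.87369835]
```

View pics/s10d.png

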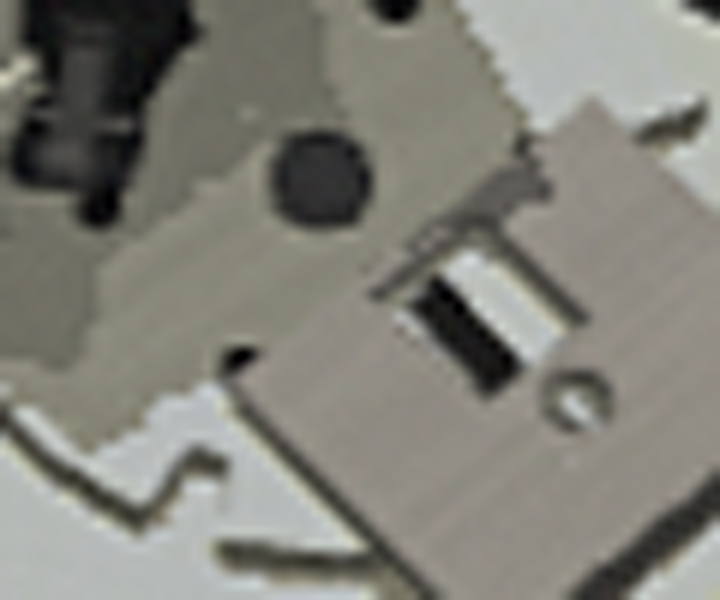

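Request:
carry_out(steps=[0, 0, -0.3, 0, 0, 0, -1, 0, 0, -0.5, 0, 0, 0, -1, 0, 0, -1.5, 0, 0, 0, -1, 0, 0, -2.5, 0, 0, 0, -1, 0, 0, -2.5, 0, 0, 0, -1, 0, 0, -2.0, 0, 0, 0, -1, 0, 0, 0, 0, 0, 1.3, -1, 0, 0, 0, 0, 0, 1.3, -1, 0, 0, 0, 0, 0, 1.3, -1, 0, 0, 0, 0, 0, 1.3, -1, 0, 0, 0, 0, 0, 1.3, -1, 0, 0, 0, 0, 0, 1.2, -1, 0, 0, 0, 0, 0, 0, -1])

```text
time_s: 16.87
eef_pos: [545.6, 5.3, 149.4]
ee_rot: [-0.0, 0.002, 1.0, -0.0]
force: [-0.3, -0.2, 0.7]
grip_width: -0.001
```

```bash
python3 - <<'E'
from h import *
s=readout.sense();print(to([705,36,150]),s['eef_pos'],s['joints'])
E
```

```text
[-15.93185082   3.12907459  -0.06319148] [545.57548028   5.25331339 149.39922055] [-2.05144856e-01  4.03213618e-01  1.51249401e+00 -6.80296718e-05
  1.22606610e+00 -1.77250431e+00]
```

Request:
carry_out(steps=[-2.65, 0.52, 0, 0, 0, 0, -1, -2.65, 0.52, 0, 0, 0, 0, -1, -2.65, 0.52, 0, 0, 0, 0, -1, -2.65, 0.52, 0, 0, 0, 0, -1, -2.65, 0.52, 0, 0, 0, 0, -1, -2.65, 0.52, 0, 0, 0, 0, -1, 0, 0, 0, 0, 0, 0, -1, 0, 0, 0, 0, 0, 0, -1, 0, 0, 0, 0, 0, 0, -1])

```text
time_s: 17.62
eef_pos: [704.1, 36.5, 149.1]
ee_rot: [-0.0, -0.001, 1.0, -0.0]
force: [-0.7, 0.7, 0.5]
grip_width: 0.0
```

```bash
python3 - <<'E'
from h import *
s,im=snap('wrist','w11.png');print(s['eef_pos'],s['ee_rot'])
s,im=snap('top','top11.png')
b=cv2.imread('pics/top11.png')[135:185,250:310];cv2.imwrite('pics/t11d.png',cv2.resize(b,None,fx=12,fy=12,interpolation=2))
E
```

```text
[704.05749309  36.46996417 149.13274115] [-4.62019615e-04 -1.09068707e-03  9.99999298e-01 -2.10770498e-05]
```

View pics/w11.png

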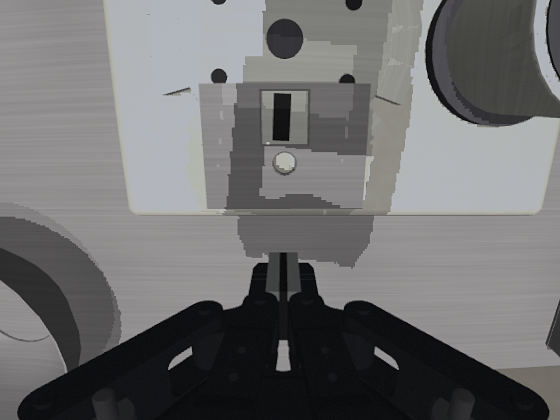

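```bash
python3 - <<'E'
from h import *
im=cv2.imread('pics/w11.png')[:,:,::-1].copy()
s=readout.sense();s=dict(s);s['eef_pos']=np.array([704.06,36.47,149.13]);s['ee_rot']=np.array([-4.6e-4,-1.09e-3,1,0])
C=cal('wrist',s)
b=im[0:190,190:380];cv2.imwrite('pics/w11c.png',cv2.resize(b[:,:,::-1],None,fx=4,fy=4,interpolation=2)[:600*1])
m=cv2.inRange(im,(0,0,0),(40,40,40));m[190:]=0
n,l,st,ce=cv2.connectedComponentsWithStats(m)
for i in range(1,n):
    if 60<st[i,4]<3000:
        print(ce[i].round(2),st[i]);
        ys,xs=np.where(l==i)
        r=cv2.minAreaRect(np.c_[xs,ys].astype(np.float32));print(r, onz(C,r[0],86).round(2),onz(C,ce[i],86).round(2))
hub=cv2.inRange(im,(45,45,45),(75,75,80))
E
```

```text
[353.34   3.83] [346   0  16  10 132]
((353.5, 4.5), (9.0, 15.0), 90.0) [562.87  81.24  86.  ] [562.47  81.12  86.  ]
[436.98  64.91] [426   0  52 124 718]
((443.59417724609375, 65.7681884765625), (127.5980224609375, 35.83949279785156), 75.41705322265625) [599.17 145.14  86.  ] [598.76 140.44  86.  ]
[549.64  38.72] [546   0  14  79 127]
((550.8561401367188, 39.383567810058594), (78.51358795166016, 8.531810760498047), 83.9909896850586) [578.63 220.46  86.  ] [578.26 219.46  86.  ]
[346.78  78.96] [340  75  15   8  97]
((347.0, 78.5), (14.0, 7.0), 0.0) [608.76  79.21  86.  ] [609.05  79.08  86.  ]
[281.34 116.63] [273  94  18  47 752]
((281.407470703125, 116.86798095703125), (16.28185272216797, 46.26625061035156), 1.847610354423523) [634.44  34.72  86.  ] [634.28  34.68  86.  ]
```

View pics/w11c.png

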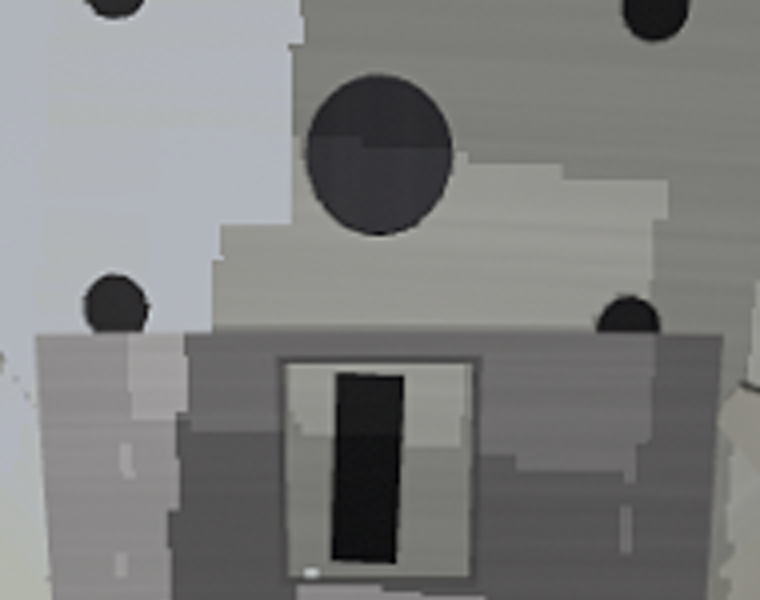

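```bash
python3 - <<'E'
from h import *
s=dict(readout.sense());s['eef_pos']=np.array([704.06,36.47,149.13]);s['ee_rot']=np.array([-4.6e-4,-1.09e-3,1,0])
C=cal('wrist',s)
f=lambda x,y:(190+(x+.5)/4-.5,(y+.5)/4-.5)
print('hub',onz(C,f(379,155),89))
for n,p in dict(TL=(280,358),TR=(481,358),BL=(287,578),BR=(473,578)).items(): print(n,onz(C,f(*p),100).round(2))
for n,p in dict(bTL=(336,374),bTR=(404,376),bBL=(331,560),bBR=(397,563)).items(): print(n,onz(C,f(*p),86).round(2))
print('cov',[onz(C,f(*p),100).round(2) for p in((36,336),(722,336))], 'hole',onz(C,(284.5,162.5),100))
print([onz(C,p,70).round(1) for p in((132,213),(541,213))])
im=cv2.imread('pics/w11.png')[140:185,260:310];cv2.imwrite('pics/w11h.png',cv2.resize(im,None,fx=12,fy=12,interpolation=2))
E
```

```text
hub [584.38277189  36.5890792   89.        ]
TL [616.59  20.77 100.  ]
TR [616.49  53.03 100.  ]
BL [651.74  21.37 100.  ]
BR [651.66  52.55 100.  ]
bTL [618.6   29.37  86.  ]
bTR [618.9   41.01  86.  ]
bBL [650.18  28.33  86.  ]
bBR [650.68  40.05  86.  ]
cov [array([613.02, -18.38, 100.  ]), array([612.71,  91.7 , 100.  ])] hole [664.13340069  36.92695278 100.        ]
[array([710.9, -88. ,  70. ]), array([710.2, 254.6,  70. ])]
```

View pics/w11h.png

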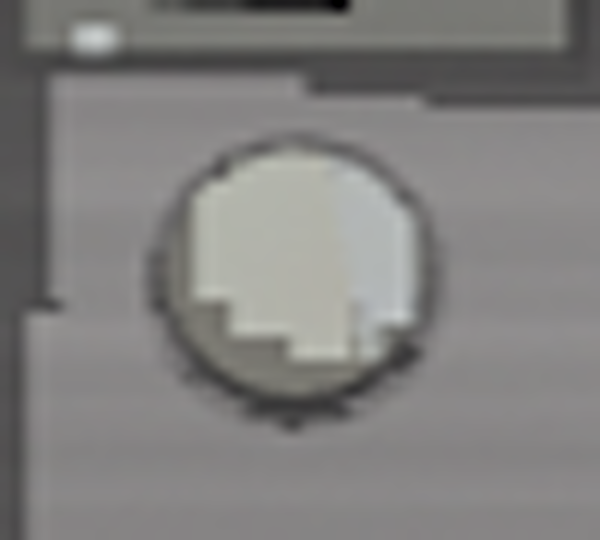

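View pics/t11d.png

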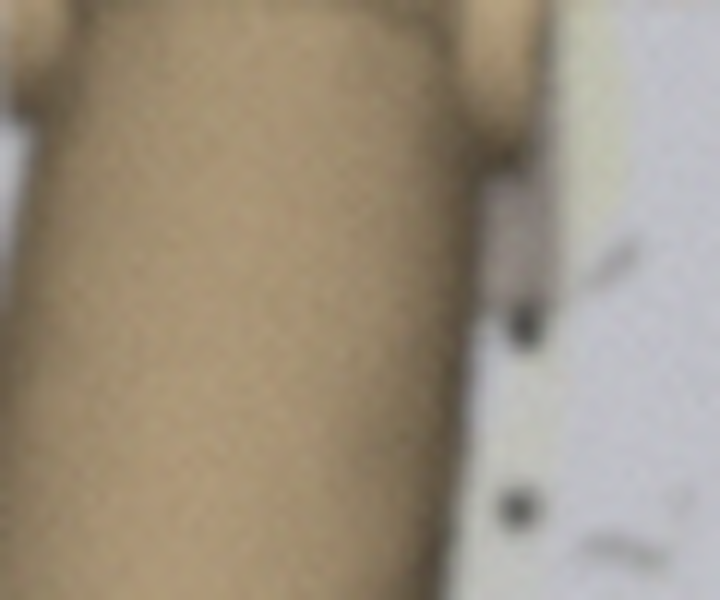

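The close view gives the window and hole line at y ≈ 36.8 and the bar at y ≈ 34.7, so the bar is short by 2.1°. I'll go back to the open face and nudge the wheel on.

Request:
carry_out(steps=[2.8, 0.03, 0, 0, 0, 0, -1, 2.8, 0.03, 0, 0, 0, 0, -1, 2.8, 0.03, 0, 0, 0, 0, -1, 2.8, 0.03, 0, 0, 0, 0, -1, 2.8, 0.03, 0, 0, 0, 0, -1, 2.8, 0.03, 0, 0, 0, 0, -1, 0, 0, 0, 0, 0, 0, -1, 0, 0, 1.5, 0, 0, 0, -1, 0, 0, 2.5, 0, 0, 0, -1, 0, 0, 2.5, 0, 0, 0, -1, 0, 0, 1.5, 0, 0, 0, -1, 0, 0, 0.5, 0, 0, 0, -1, 0, 0, 0.2, 0, 0, 0, -1, 0, 0, 0, 0, 0, 0, -1, 0, 0, 0, 0, 0, 0, -1])

```text
time_s: 18.97
eef_pos: [537.3, 38.2, 63.7]
ee_rot: [0.001, -0.0, 1.0, -0.0]
force: [0.0, -0.4, 0.3]
grip_width: 0.002
```

Request:
carry_out(steps=[0, 0, 0.15, 0, 0, 0, -1, 0, 0, 0.15, 0, 0, 0, -1, 0, 0, 0, 0, 0, 0, -1, 0, 0, 0, 0, 0, 0, -1])

```text
time_s: 19.3
eef_pos: [536.7, 38.3, 59.5]
ee_rot: [0.0, -0.0, 1.0, -0.0]
force: [-0.5, 0.0, -0.6]
grip_width: 0.001
```

Request:
carry_out(steps=[0, 0, 0.06, 0, 0, 0, -1, 0, 0, 0.06, 0, 0, 0, -1, 0, 0, 0.05, 0, 0, 0, -1, 0, 0, 0, 0, 0, 0, -1])

```text
time_s: 19.63
eef_pos: [536.7, 38.3, 58.0]
ee_rot: [0.0, -0.0, 1.0, -0.0]
force: [-1.3, 0.3, 4.8]
grip_width: 0.002
```

Request:
carry_out(steps=[0, 0, 0.06, 0, 0, 0, -1, 0, 0, 0.06, 0, 0, 0, -1, 0, 0, 0, 0, 0, 0, -1])

```text
time_s: 19.88
eef_pos: [536.7, 38.3, 57.2]
ee_rot: [0.0, -0.0, 1.0, -0.0]
force: [-4.1, -0.3, 9.9]
grip_width: 0.003
```

Now I'll drag about 2.3 mm with the matching turn, slowly.

Request:
carry_out(steps=[0, -0.06, 0, 0, 0, -0.14, -1, -0.001, -0.06, 0, 0, 0, -0.14, -1, -0.001, -0.06, 0, 0, 0, -0.14, -1, -0.001, -0.05, 0, 0, 0, -0.12, -1, 0, 0, 0, 0, 0, 0, -1, 0, 0, 0, 0, 0, 0, -1])

```text
time_s: 20.38
eef_pos: [536.8, 36.4, 57.3]
ee_rot: [0.0, -0.024, 1.0, 0.0]
force: [-4.0, 2.5, 9.3]
grip_width: 0.004
```

```bash
python3 - <<'E'
from h import *
s,im=snap('scene','scene12.png');print(s['eef_pos'],s['force'])
C=cal('scene')
for n in ('scene10','scene12'):
    b=cv2.imread('pics/%s.png'%n)[236:262,325:352]
    g=255-cv2.cvtColor(b,cv2.COLOR_BGR2GRAY).astype(float)
    g=cv2.resize(g,None,fx=8,fy=8,interpolation=2)
    m=(g>190).astype(np.uint8);k,l,st,ce=cv2.connectedComponentsWithStats(m)
    for i in range(1,k):
        if st[i,4]>500:
            p=(ce[i]+.5)/8-.5+[325,236];print(n,p.round(2),st[i,4],onz(C,p,86).round(2))
b=cv2.imread('pics/scene12.png')[220:270,300:360];cv2.imwrite('pics/s12d.png',cv2.resize(b,None,fx=12,fy=12,interpolation=2))
E
```

```text
[536.80939261  36.3561219   57.29810726] [-4.00437584  2.50748937  9.27586769]
scene10 [327.06 236.82] 910 [591.39  33.89  86.  ]
scene10 [338.38 247.56] 2238 [634.34  34.89  86.  ]
scene12 [327.09 236.84] 922 [591.46  33.91  86.  ]
scene12 [338.9  247.11] 2147 [634.24  36.84  86.  ]
```

View pics/s12d.png

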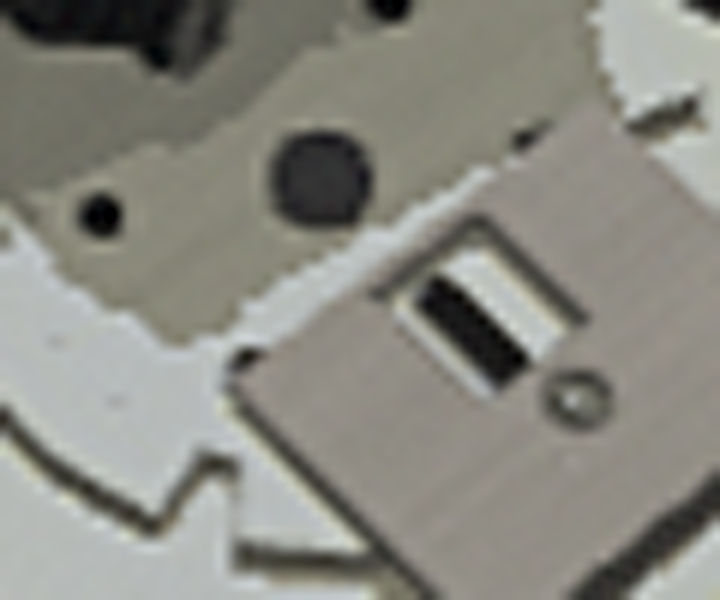

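Request:
carry_out(steps=[0, 0, -0.3, 0, 0, 0, -1, 0, 0, -0.5, 0, 0, 0, -1, 0, 0, -1.5, 0, 0, 0, -1, 0, 0, -2.5, 0, 0, 0, -1, 0, 0, -2.5, 0, 0, 0, -1, 0, 0, -2.0, 0, 0, 0, -1, -2.8, 0, 0, 0, 0, 0.5, -1, -2.8, 0, 0, 0, 0, 0, -1, -2.8, 0, 0, 0, 0, 0, -1, -2.8, 0, 0, 0, 0, 0, -1, -2.8, 0, 0, 0, 0, 0, -1, -2.7, 0, 0, 0, 0, 0, -1, 0, 0, 0, 0, 0, 0, -1, 0, 0, 0, 0, 0, 0, -1, 0, 0, 0, 0, 0, 0, -1])

```text
time_s: 21.68
eef_pos: [703.1, 37.9, 149.3]
ee_rot: [-0.0, -0.002, 1.0, 0.0]
force: [-0.0, 0.8, -0.3]
grip_width: 0.001
```

```bash
python3 - <<'E'
from h import *
s,im=snap('wrist','w13.png');print(s['eef_pos'],s['ee_rot'])
np.save('w13s.npy',np.r_[s['eef_pos'],s['ee_rot']])
b=im[0:190,190:380,::-1];cv2.imwrite('pics/w13c.png',cv2.resize(b,None,fx=4,fy=4,interpolation=2)[:600])
b=im[100:190,240:330,::-1];cv2.imwrite('pics/w13h.png',cv2.resize(b,None,fx=6.6,fy=6.6,interpolation=2))
C=cal('wrist',s)
m=cv2.inRange(im,(0,0,0),(40,40,40));m[190:]=0
n,l,st,ce=cv2.connectedComponentsWithStats(m)
for i in range(1,n):
    if 500<st[i,4]<900 and 250<ce[i][0]<320:
        ys,xs=np.where(l==i);r=cv2.minAreaRect(np.c_[xs,ys].astype(np.float32));print(r, onz(C,r[0],86).round(2),onz(C,ce[i],86).round(2))
print('pin px',proj(C,[617.6,-297.5,45]),Rt(s).round(3))
E
```

```text
[703.08446807  37.85557446 149.27970635] [-4.53709391e-04 -1.89310662e-03  9.99998104e-01  3.79151558e-05]
((282.0, 118.0), (46.0, 16.0), 90.0) [634.24  36.42  86.  ] [633.9   36.46  86.  ]
pin px [-89.67013059 104.82165076] [[-1.    -0.004 -0.001]
 [-0.004  1.     0.   ]
 [ 0.001  0.    -1.   ]]
```

View pics/w13c.png

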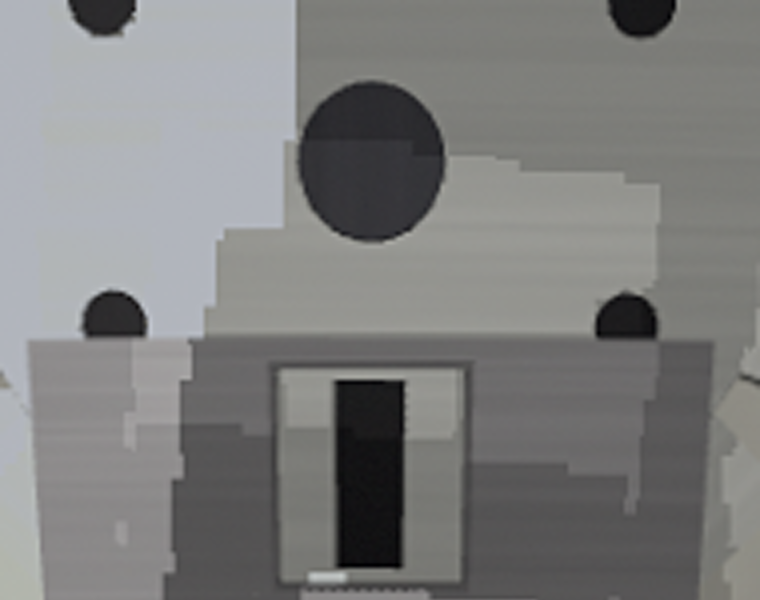

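View pics/w13h.png

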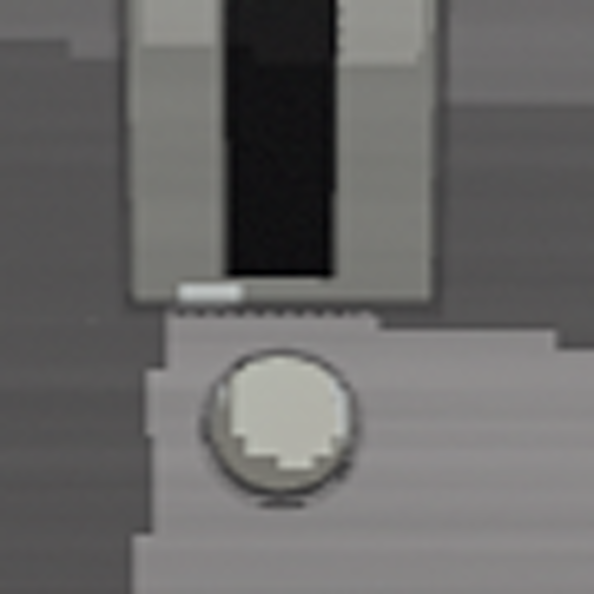

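The bar is centred in the window: bar column 369.5 against window 371.5 in the 4x crop, about 0.35 mm off. The hole is at pixel (282.2,163.8). Now I'll look at the pin from the same relative viewpoint.

Request:
carry_out(steps=[0.4, -3.7, 0, 0, 0, 0, 0, 0.5, -3.7, 0, 0, 0, 0, 0, 0.5, -3.7, 0, 0, 0, 0, 0, 0.5, -3.7, 0, 0, 0, 0, 0, 0.5, -3.7, 0, 0, 0, 0, 0, 0.5, -3.7, 0, 0, 0, 0, 0, 0.5, -3.7, 0.8, 0, 0, 0, 0, 0.5, -3.7, 1.6, 0, 0, 0, 0, 0.5, -3.7, 1.6, 0, 0, 0, 0, 0, 0, 0, 0, 0, 0, 0, 0, 0, 0, 0, 0, 0, 0, 0, 0, 0, 0, 0, 0, 0, 0, 0, 0, 0, 0, 0, 0])

```text
time_s: 22.82
eef_pos: [661.4, -294.1, 110.9]
ee_rot: [0.001, -0.003, 1.0, -0.0]
force: [-0.4, -0.5, 0.1]
grip_width: 0.5
```

```bash
python3 - <<'E'
from h import *
s,im=snap('wrist','w14.png');print(s['eef_pos'],s['ee_rot'],s['grip_width'])
np.save('w14s.npy',np.r_[s['eef_pos'],s['ee_rot']])
C=cal('wrist',s);print(proj(C,[617.6,-297.5,60]))
E
```

```text
[ 661.411657   -294.07026745  110.94543117] [ 7.34095019e-04 -2.61800267e-03  9.99996235e-01 -3.69739871e-04] 0.5003608023670308
[279.06053128 156.22328983]
```

View pics/w14.png

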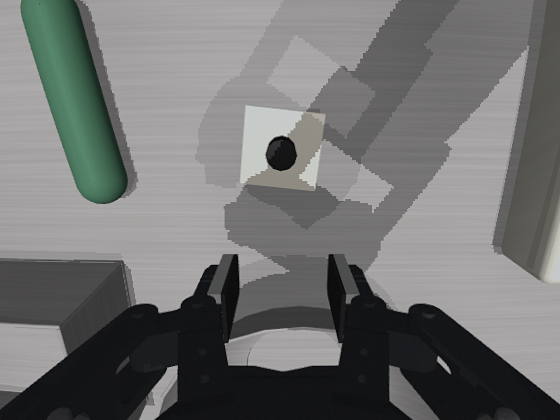

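```bash
python3 - <<'E'
from h import *
im=cv2.imread('pics/w14.png')
cv2.imwrite('pics/w14c.png',cv2.convertScaleAbs(cv2.resize(im[130:180,255:310],None,fx=11,fy=11,interpolation=2),alpha=2.5,beta=0))
E
```

```text
(no output)
```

View pics/w14c.png

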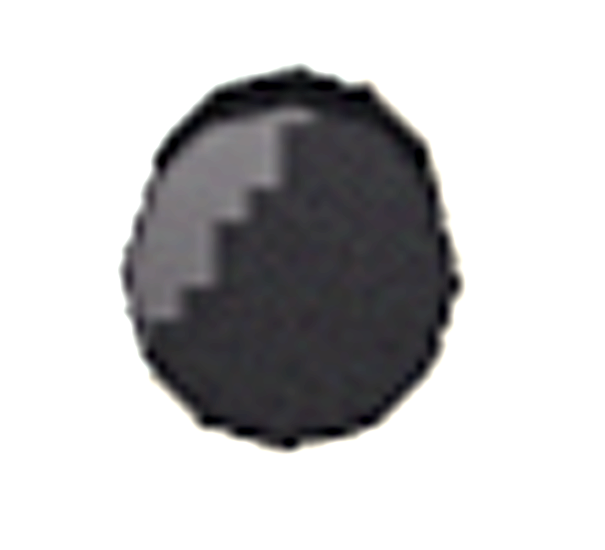

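```bash
python3 - <<'E'
from h import *
def C(f):
    v=np.load(f);return cal('wrist',dict(eef_pos=v[:3],ee_rot=v[3:])),v
c,v=C('w13s.npy');h=onz(c,(282.15,163.8),100);print('hole',h)
c,v2=C('w14s.npy');
p=onz(c,(281.1,154.7),60);print('pin',p,'rel',h-p)
s=readout.sense();print(s['eef_pos'],s['joints'],to([p[0],p[1],110]))
E
```

```text
hole [664.08189523  36.66017683 100.        ]
pin [ 616.55050209 -296.11222386   60.        ] rel [ 47.53139314 332.77240069  40.        ]
[ 661.49523047 -294.01310575  110.88911095] [-5.79649250e-01  8.40558834e-01  8.82082656e-01  1.19653990e-04
  1.41730407e+00 -2.15591089e+00] [ 4.49567292 -0.18535735  0.08259488]
```

Request:
carry_out(steps=[1.5, -0.06, 0, 0, 0, 0, 0, 1.5, -0.06, 1.0, 0, 0, 0, 0, 1.5, -0.06, 2.0, 0, 0, 0, 0, 0, 0, 2.0, 0, 0, 0, 0, 0, 0, 1.5, 0, 0, 0, 0, 0, 0, 0.5, 0, 0, 0, 0, 0, 0, 0, 0, 0, 0, 0, 0, 0, 0, 0, 0, 0, 0])

```text
time_s: 23.53
eef_pos: [616.6, -297.0, 40.7]
ee_rot: [0.001, -0.002, 1.0, -0.0]
force: [0.9, -0.5, -0.2]
grip_width: 0.502
```

```bash
python3 - <<'E'
from h import *
s,im=snap('scene','s15.png');print(s['eef_pos'],s['force'])
snap('wrist','w15.png')
b=cv2.imread('pics/s15.png')[290:350,200:280];cv2.imwrite('pics/s15d.png',cv2.convertScaleAbs(cv2.resize(b,None,fx=9,fy=9,interpolation=2),alpha=1.5,beta=20))
E
```

```text
[ 616.64977851 -296.97880366   40.66238947] [ 0.93535736 -0.49617504 -0.18224063]
```

View pics/s15d.png

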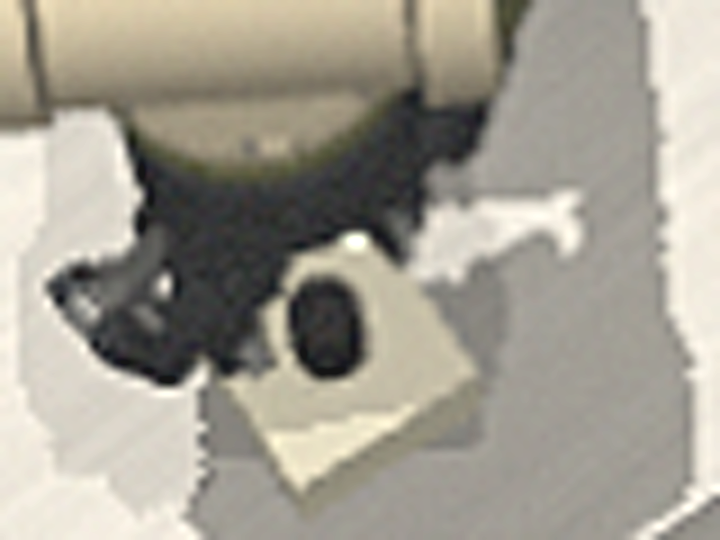

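View pics/w15.png

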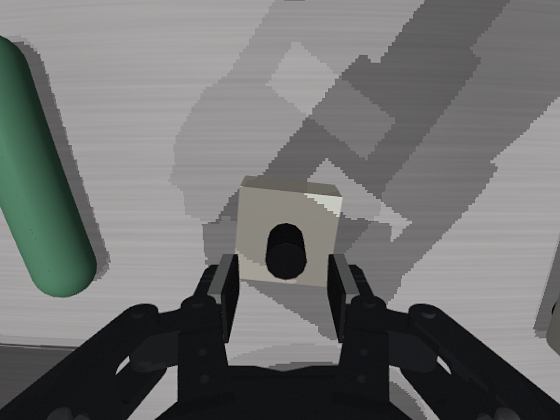

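Request:
carry_out(steps=[0, 0.05, 0.8, 0, 0, 0, 0, 0, 0, 0.9, 0, 0, 0, 0, 0, 0, 0.7, 0, 0, 0, 0, 0, 0, 0.4, 0, 0, 0, 0, 0, 0, 0.2, 0, 0, 0, 0, 0, 0, 0.1, 0, 0, 0, 0, 0, 0, 0, 0, 0, 0, 0, 0, 0, 0, 0, 0, 0, 0])

```text
time_s: 24.3
eef_pos: [616.1, -296.9, 8.8]
ee_rot: [0.0, -0.002, 1.0, -0.0]
force: [0.3, 1.1, -0.5]
grip_width: 0.499
```

```bash
python3 - <<'E'
from h import *
s,im=snap('scene','s16.png');print(s['eef_pos'],s['force'])
snap('wrist','w16.png')
b=cv2.imread('pics/s16.png')[290:350,200:280];cv2.imwrite('pics/s16d.png',cv2.convertScaleAbs(cv2.resize(b,None,fx=9,fy=9,interpolation=2),alpha=1.5,beta=20))
E
```

```text
[ 616.07477773 -296.93361865    8.75548587] [ 0.31663041  1.11904232 -0.47817888]
```

View pics/s16d.png

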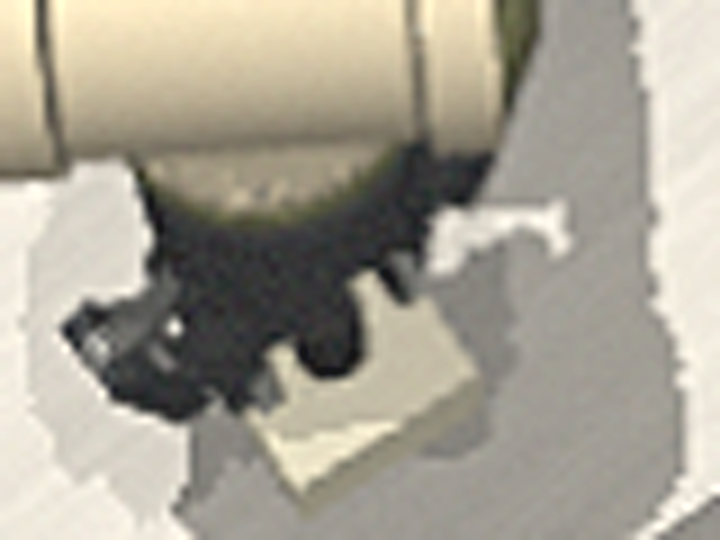

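View pics/w16.png

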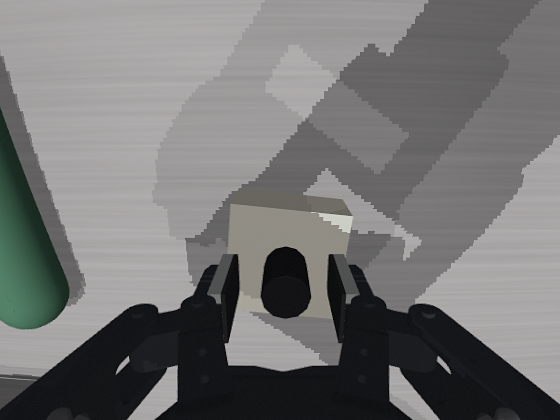

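Request:
carry_out(steps=[0, 0.05, 0, 0, 0, 0, 0, 0, 0, 0, 0, 0, 0, -0.3, 0, 0, 0, 0, 0, 0, -0.5, 0, 0, 0, 0, 0, 0, -1, 0, 0, 0, 0, 0, 0, -1, 0, 0, 0, 0, 0, 0, -1, 0, 0, 0, 0, 0, 0, -1, 0, 0, 0, 0, 0, 0, -1], grip_force=40)

```text
time_s: 25.07
eef_pos: [616.1, -296.4, 8.8]
ee_rot: [0.0, -0.002, 1.0, -0.0]
force: [-0.8, 0.3, 3.4]
grip_width: 0.241
```

```bash
python3 - <<'E'
from h import *
s,im=snap('wrist','w17.png');print(s['eef_pos'],s['force'],s['wrist_torque'],s['grip_width'],s['ee_rot'])
np.save('w17s.npy',np.r_[s['eef_pos'],s['ee_rot']])
b=cv2.imread('pics/w17.png')[200:360,180:390];cv2.imwrite('pics/w17d.png',cv2.convertScaleAbs(cv2.resize(b,None,fx=3.7,fy=3.7,interpolation=2),alpha=1.5,beta=20))
E
```

```text
[ 616.0861022  -296.37879212    8.82257686] [-0.77831249  0.25584763  3.35684247] [-0.00187995  0.03225427  0.01331455] 0.24068382010370984 [ 2.20404779e-04 -1.89026558e-03  9.99998180e-01 -1.38310089e-04]
```

View pics/w17d.png

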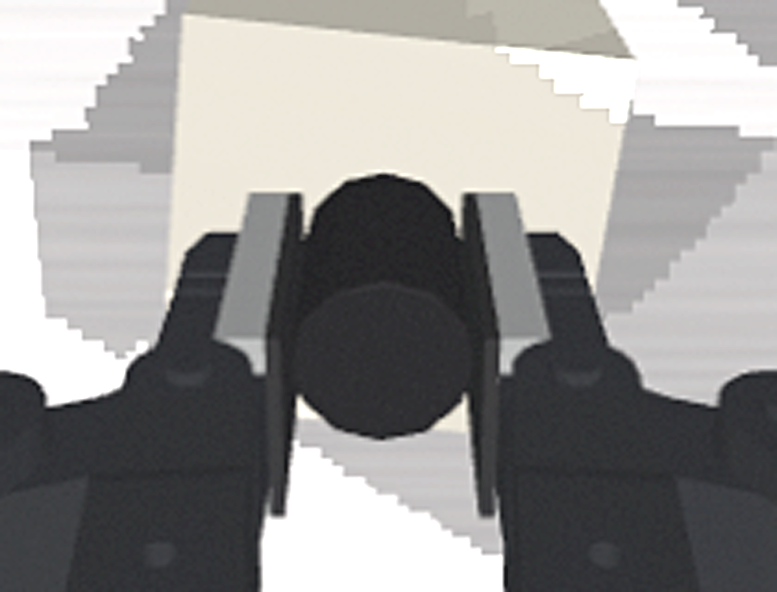

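Request:
carry_out(steps=[0, 0, -0.5, 0, 0, 0, -1, 0, 0, -1.5, 0, 0, 0, -1, 0, 0, -2.5, 0, 0, 0, -1, 0, 0, -2.5, 0, 0, 0, -1, 0, 0, -2.5, 0, 0, 0, -1, 0, 0, -1.5, 0, 0, 0, -1, 0, 0, -0.4, 0, 0, 0, -1, 0, 0, 0, 0, 0, 0, -1, 0, 0, 0, 0, 0, 0, -1], grip_force=50)

```text
time_s: 25.87
eef_pos: [615.4, -296.0, 121.0]
ee_rot: [-0.001, -0.002, 1.0, 0.001]
force: [-0.0, -0.0, -1.5]
grip_width: 0.238
```

```bash
python3 - <<'E'
from h import *
s,im=snap('wrist','w18.png');print(s['eef_pos'],s['force'],s['grip_width'],s['ee_rot'])
c17=np.load('w17s.npy');c=cal('wrist',dict(eef_pos=c17[:3],ee_rot=c17[3:]))
print('pin17',onz(c,(180+383.5/3.7-.5,200+361.5/3.7-.5),60))
print(to([663.6,36.4,123]))
E
```

```text
[ 615.421261   -295.97637259  121.03741966] [-0.03409115 -0.02266852 -1.49586165] 0.23818896438082376 [-9.30484581e-04 -1.88619723e-03  9.99997604e-01  6.06254646e-04]
pin17 [ 616.53028816 -296.80715287   60.        ]
[-4.9532643  33.21164988 -0.19168139]
```

View pics/w18.png

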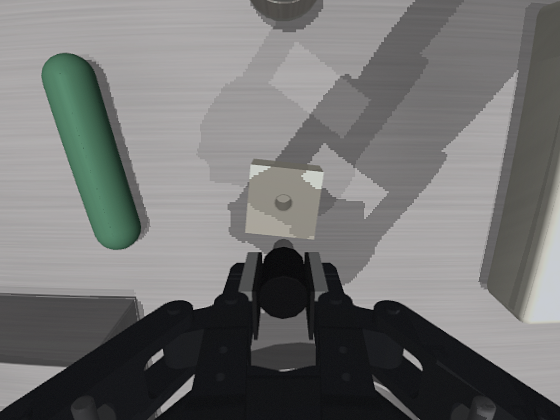

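Request:
carry_out(steps=[-0.5, 3.0, 0, 0, 0, 0, -1, -0.5, 3.6, 0, 0, 0, 0, -1, -0.5, 3.6, 0, 0, 0, 0, -1, -0.5, 3.6, 0, 0, 0, 0, -1, -0.5, 3.6, 0, 0, 0, 0, -1, -0.5, 3.6, 0, 0, 0, 0, -1, -0.5, 3.6, 0, 0, 0, 0, -1, -0.5, 3.6, 0, 0, 0, 0, -1, -0.5, 3.0, 0, 0, 0, 0, -1, -0.45, 2.0, 0, 0, 0, 0, -1, 0, 0, 0, 0, 0, 0, -1, 0, 0, 0, 0, 0, 0, -1, 0, 0, 0, 0, 0, 0, -1])

```text
time_s: 27.0
eef_pos: [663.7, 35.2, 121.4]
ee_rot: [-0.001, -0.002, 1.0, -0.0]
force: [-0.1, 0.2, -0.6]
grip_width: 0.235
```

```bash
python3 - <<'E'
from h import *
s,im=snap('wrist','w19.png');print(s['eef_pos'],s['force'],s['grip_width'],s['ee_rot'])
print(to([663.6,37.1,121]))
s2,_=snap('scene','s19.png')
b=cv2.imread('pics/w19.png')[160:340,200:370];cv2.imwrite('pics/w19d.png',cv2.convertScaleAbs(cv2.resize(b,None,fx=3.3,fy=3.3,interpolation=2),alpha=1.5,beta=20))
b=cv2.imread('pics/s19.png')[200:270,300:390];cv2.imwrite('pics/s19d.png',cv2.convertScaleAbs(cv2.resize(b,None,fx=8,fy=8,interpolation=2),alpha=1.3,beta=20))
E
```

```text
[663.7430418   35.16108023 121.42156537] [-0.07205742  0.22811645 -0.60425048] 0.2353570443371699 [-8.90373434e-04 -1.63991984e-03  9.99998258e-01 -4.56117631e-05]
[0.02448939 0.23376126 0.0706687 ]
```

View pics/w19d.png

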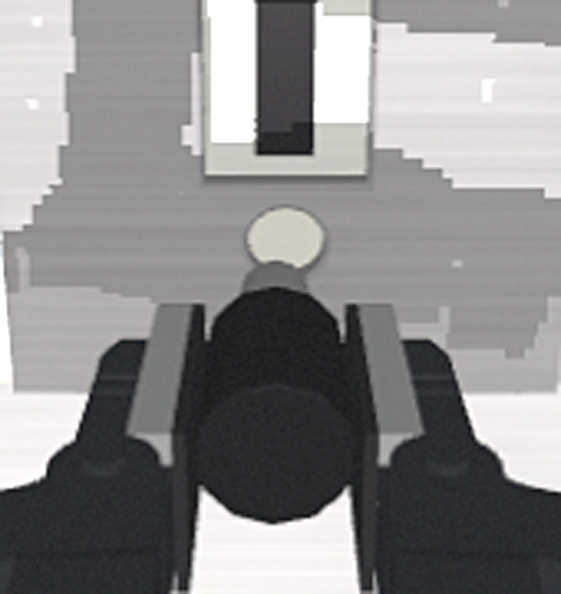

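View pics/s19d.png

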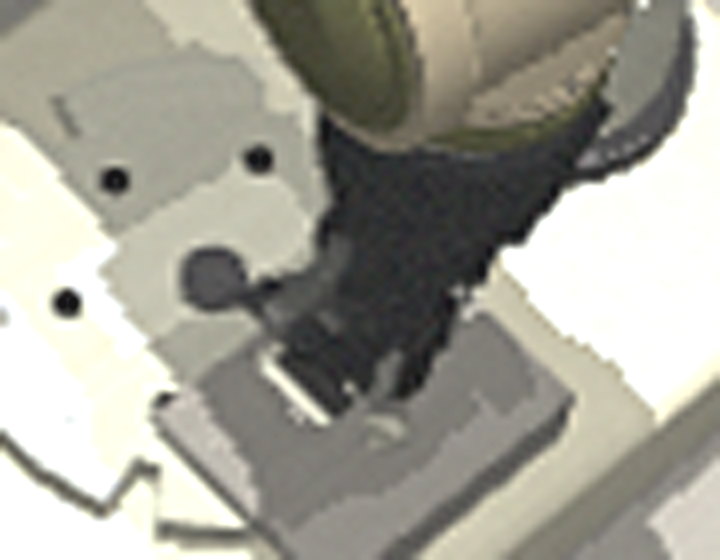

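Request:
carry_out(steps=[0.02, 0.22, 0, 0, 0, 0, -1, 0, 0, 0.4, 0, 0, 0, -1, 0, 0, 0.4, 0, 0, 0, -1, 0, 0, 0.4, 0, 0, 0, -1, 0, 0, 0.1, 0, 0, 0, -1, 0, 0, 0, 0, 0, 0, -1, 0, 0, 0, 0, 0, 0, -1])

```text
time_s: 27.68
eef_pos: [664.0, 38.0, 109.4]
ee_rot: [-0.0, -0.002, 1.0, -0.0]
force: [-0.5, -0.8, -0.4]
grip_width: 0.236
```

```bash
python3 - <<'E'
from h import *
s,im=snap('wrist','w20.png');print(s['eef_pos'],s['force'],s['grip_width'],s['ee_rot'])
print(to([663.6,37.1,108]))
b=cv2.imread('pics/w20.png')[160:340,200:370];cv2.imwrite('pics/w20d.png',cv2.convertScaleAbs(cv2.resize(b,None,fx=3.3,fy=3.3,interpolation=2),alpha=1.5,beta=20))
E
```

```text
[664.00853738  38.04260919 109.44867877] [-0.48584895 -0.8442576  -0.40878598] 0.23570334179647146 [-7.55422778e-06 -1.86214480e-03  9.99998266e-01 -2.64282909e-06]
[ 0.04695221 -0.09900436  0.16129963]
```

View pics/w20d.png

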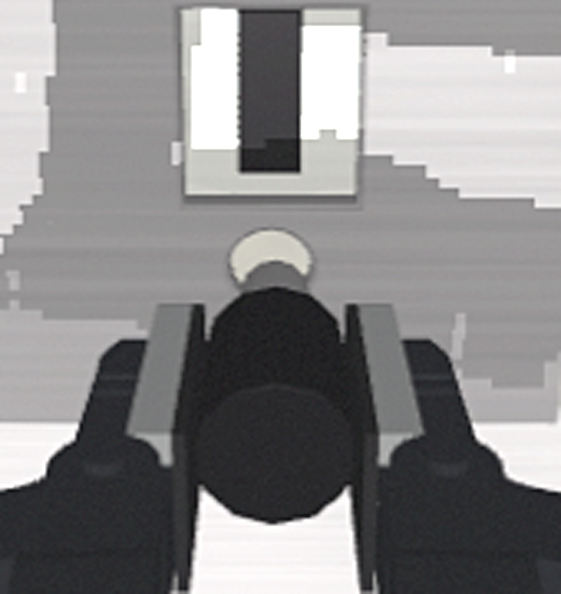

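Request:
carry_out(steps=[0.04, -0.085, 0.1, 0, 0, 0, -1, 0, 0, 0.2, 0, 0, 0, -1, 0, 0, 0.1, 0, 0, 0, -1, 0, 0, 0, 0, 0, 0, -1])

```text
time_s: 28.07
eef_pos: [663.4, 37.2, 105.1]
ee_rot: [-0.0, -0.002, 1.0, 0.0]
force: [0.6, -0.2, -0.2]
grip_width: 0.239
```

```bash
python3 - <<'E'
from h import *
s,im=snap('wrist','w21.png');print(s['eef_pos'],s['force'],s['grip_width'],s['ee_rot'])
b=cv2.imread('pics/w21.png')[160:340,200:370];cv2.imwrite('pics/w21d.png',cv2.convertScaleAbs(cv2.resize(b,None,fx=3.3,fy=3.3,interpolation=2),alpha=1.5,beta=20))
E
```

```text
[663.42243355  37.22176294 105.13845159] [ 0.60939212 -0.16054996 -0.20468884] 0.23875209990346752 [-2.77934359e-04 -1.85361291e-03  9.99998243e-01  3.88630374e-05]
```

View pics/w21d.png

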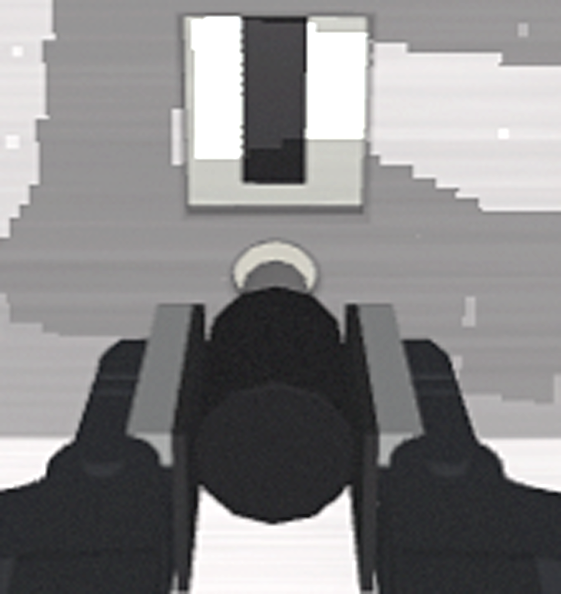

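Request:
carry_out(steps=[0, 0, 0.1, 0, 0, 0, -1, 0, 0, 0.1, 0, 0, 0, -1, 0, 0, 0.1, 0, 0, 0, -1, 0, 0, 0, 0, 0, 0, -1])

```text
time_s: 28.45
eef_pos: [663.5, 37.2, 102.2]
ee_rot: [-0.0, -0.002, 1.0, 0.0]
force: [0.4, 0.4, -0.5]
grip_width: 0.238
```

Request:
carry_out(steps=[0, 0, 0.07, 0, 0, 0, -1, 0, 0, 0.07, 0, 0, 0, -1, 0, 0, 0.06, 0, 0, 0, -1, 0, 0, 0, 0, 0, 0, -1])

```text
time_s: 28.78
eef_pos: [663.5, 37.3, 100.3]
ee_rot: [-0.0, -0.002, 1.0, 0.0]
force: [0.2, 0.1, -0.7]
grip_width: 0.232
```

Request:
carry_out(steps=[0, 0, 0.07, 0, 0, 0, -1, 0, 0, 0.07, 0, 0, 0, -1, 0, 0, 0.06, 0, 0, 0, -1, 0, 0, 0, 0, 0, 0, -1])

```text
time_s: 29.12
eef_pos: [663.5, 37.2, 98.3]
ee_rot: [-0.0, -0.002, 1.0, 0.0]
force: [-0.8, -0.8, -0.8]
grip_width: 0.237
```

```bash
python3 - <<'E'
from h import *
s,im=snap('wrist','w22.png');print(s['eef_pos'],s['force'],s['grip_width'],s['wrist_torque'])
b=cv2.imread('pics/w22.png')[160:340,200:370];cv2.imwrite('pics/w22d.png',cv2.convertScaleAbs(cv2.resize(b,None,fx=3.3,fy=3.3,interpolation=2),alpha=1.5,beta=20))
E
```

```text
[663.49840309  37.21714591  98.30172375] [-0.7546801  -0.79933816 -0.77682341] 0.23705121117124306 [ 0.00496528  0.0163204  -0.04332972]
```

View pics/w22d.png

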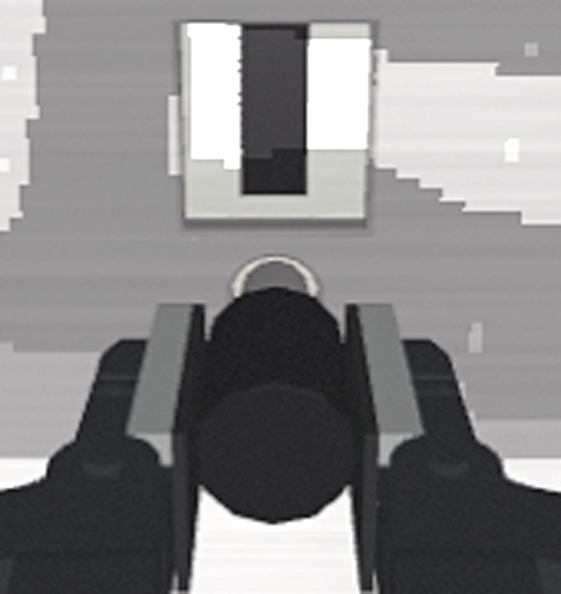

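Request:
carry_out(steps=[0, 0, 0.1, 0, 0, 0, -1, 0, 0, 0.1, 0, 0, 0, -1, 0, 0, 0.1, 0, 0, 0, -1, 0, 0, 0.1, 0, 0, 0, -1, 0, 0, 0.1, 0, 0, 0, -1, 0, 0, 0.1, 0, 0, 0, -1, 0, 0, 0, 0, 0, 0, -1])

```text
time_s: 29.75
eef_pos: [663.5, 37.3, 92.2]
ee_rot: [-0.0, -0.002, 1.0, 0.0]
force: [-0.0, -0.0, -1.1]
grip_width: 0.235
```

Request:
carry_out(steps=[0, 0, 0.07, 0, 0, 0, -1, 0, 0, 0.07, 0, 0, 0, -1, 0, 0, 0.06, 0, 0, 0, -1, 0, 0, 0, 0, 0, 0, -1])

```text
time_s: 30.08
eef_pos: [663.5, 37.3, 90.3]
ee_rot: [-0.0, -0.002, 1.0, 0.0]
force: [-0.6, 0.0, -0.7]
grip_width: 0.233
```

Request:
carry_out(steps=[0, 0, 0.06, 0, 0, 0, -1, 0, 0, 0.06, 0, 0, 0, -1, 0, 0, 0, 0, 0, 0, -1])

```text
time_s: 30.33
eef_pos: [663.5, 37.3, 89.2]
ee_rot: [-0.0, -0.002, 1.0, 0.0]
force: [-0.7, -0.2, -0.6]
grip_width: 0.235
```

Request:
carry_out(steps=[0, 0, 0.05, 0, 0, 0, -1, 0, 0, 0.05, 0, 0, 0, -1, 0, 0, 0, 0, 0, 0, -1])

```text
time_s: 30.58
eef_pos: [663.5, 37.3, 88.2]
ee_rot: [-0.0, -0.002, 1.0, 0.0]
force: [-0.5, 0.7, -1.0]
grip_width: 0.242
```

Request:
carry_out(steps=[0, 0, 0.05, 0, 0, 0, -1, 0, 0, 0.05, 0, 0, 0, -1, 0, 0, 0, 0, 0, 0, -1])

```text
time_s: 30.83
eef_pos: [663.5, 37.2, 87.2]
ee_rot: [-0.0, -0.002, 1.0, 0.0]
force: [0.4, -0.2, 0.1]
grip_width: 0.235
```

Request:
carry_out(steps=[0, 0, 0.07, 0, 0, 0, -1, 0, 0, 0.08, 0, 0, 0, -1, 0, 0, 0, 0, 0, 0, -1])

```text
time_s: 31.08
eef_pos: [663.6, 37.2, 85.6]
ee_rot: [-0.0, -0.002, 1.0, -0.0]
force: [0.1, 0.1, -0.7]
grip_width: 0.233
```

Request:
carry_out(steps=[0, 0, 0.08, 0, 0, 0, -1, 0, 0, 0.08, 0, 0, 0, -1, 0, 0, 0.08, 0, 0, 0, -1, 0, 0, 0, 0, 0, 0, -1])

```text
time_s: 31.42
eef_pos: [663.6, 37.1, 83.2]
ee_rot: [-0.0, -0.002, 1.0, -0.0]
force: [0.6, -1.1, -0.1]
grip_width: 0.236
```

Request:
carry_out(steps=[0, 0, 0.06, 0, 0, 0, -1, 0, 0, 0.06, 0, 0, 0, -1, 0, 0, 0, 0, 0, 0, -1])

```text
time_s: 31.67
eef_pos: [663.6, 37.2, 82.1]
ee_rot: [-0.0, -0.002, 1.0, -0.0]
force: [0.5, -0.6, 1.1]
grip_width: 0.235
```

Request:
carry_out(steps=[0, 0, 0.05, 0, 0, 0, -1, 0, 0, 0.05, 0, 0, 0, -1, 0, 0, 0, 0, 0, 0, -1])

```text
time_s: 31.92
eef_pos: [663.6, 37.2, 81.2]
ee_rot: [0.0, -0.002, 1.0, -0.0]
force: [0.8, -1.0, 0.3]
grip_width: 0.237
```

Request:
carry_out(steps=[0, 0, 0.05, 0, 0, 0, -1, 0, 0, 0.05, 0, 0, 0, -1, 0, 0, 0, 0, 0, 0, -1])

```text
time_s: 32.17
eef_pos: [663.6, 37.2, 80.2]
ee_rot: [0.0, -0.002, 1.0, -0.0]
force: [0.4, -1.4, 0.1]
grip_width: 0.24
```

Request:
carry_out(steps=[0, 0, 0.05, 0, 0, 0, -1, 0, 0, 0.03, 0, 0, 0, -1, 0, 0, 0, 0, 0, 0, -1])

```text
time_s: 32.42
eef_pos: [663.7, 37.2, 80.2]
ee_rot: [0.0, -0.002, 1.0, -0.0]
force: [-2.3, -0.9, 4.9]
grip_width: 0.236
```

Request:
carry_out(steps=[0, 0, 0, 0, 0, 0, -0.4, 0, 0, 0, 0, 0, 0, -0.2, 0, 0, 0, 0, 0, 0, 0, 0, 0, 0, 0, 0, 0, 0, 0, 0, 0, 0, 0, 0, 0, 0, 0, 0, 0, 0, 0, 0])

```text
time_s: 32.92
eef_pos: [663.5, 37.3, 79.3]
ee_rot: [-0.0, -0.002, 1.0, 0.0]
force: [0.3, -0.3, 0.9]
grip_width: 0.5
```

```bash
python3 - <<'E'
from h import *
s,im=snap('wrist','w23.png');print(s['eef_pos'],s['force'],s['grip_width'])
b=cv2.imread('pics/w23.png')[140:360,170:390];cv2.imwrite('pics/w23d.png',cv2.convertScaleAbs(cv2.resize(b,None,fx=2.7,fy=2.7,interpolation=2),alpha=1.5,beta=20))
E
```

```text
[663.52754257  37.29517786  79.26476721] [ 0.32977723 -0.31858012  0.89847412] 0.5003107080522982
```

View pics/w23d.png

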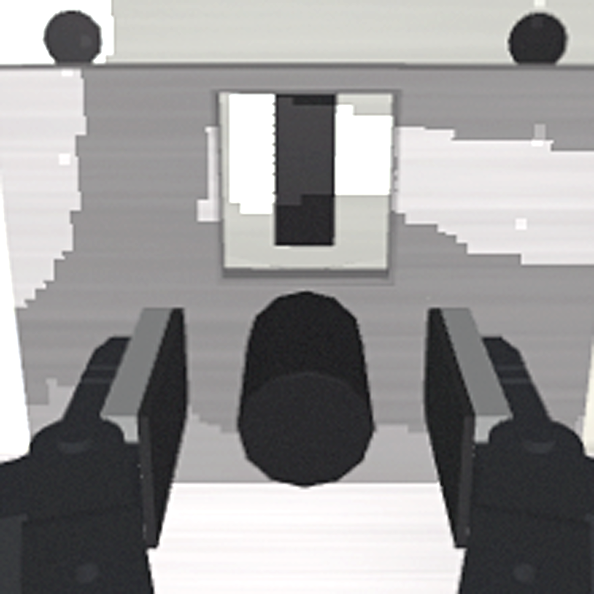

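The pin stands free with its head seated on the cover (base at about (306,295) in the crop), and the bar is still centred. Next I'll retreat straight up, move clear and check.

Request:
carry_out(steps=[0, 0, -1.0, 0, 0, 0, 0, 0, 0, -2.0, 0, 0, 0, 0, 0, 0, -2.5, 0, 0, 0, 0, 0, 0, -2.5, 0, 0, 0, 0, -1.0, 0, -2.0, 0, 0, 0, 0, -2.0, 0, 0, 0, 0, 0, 0, -1.5, 0, 0, 0, 0, 0, 0, 0, 0, 0, 0, 0, 0, 0, 0, 0, 0, 0, 0, 0, 0])

```text
time_s: 33.72
eef_pos: [708.6, 37.4, 179.3]
ee_rot: [-0.0, -0.002, 1.0, 0.0]
force: [-0.7, -1.1, -0.8]
grip_width: 0.499
```

```bash
python3 - <<'E'
from h import *
s,im=snap('wrist','w24.png');print(s['eef_pos'],s['force'])
C=cal('wrist',s)
b=cv2.imread('pics/w24.png')[60:240,190:380];cv2.imwrite('pics/w24d.png',cv2.convertScaleAbs(cv2.resize(b,None,fx=3.3,fy=3.3,interpolation=2),alpha=1.6,beta=15))
snap('scene','s24.png')
b=cv2.imread('pics/s24.png')[210:270,300:380];cv2.imwrite('pics/s24d.png',cv2.convertScaleAbs(cv2.resize(b,None,fx=9,fy=9,interpolation=2),alpha=1.3,beta=15))
for z in (130,131,140): print(z,proj(C,[664.1,36.7,z]))
E
```

```text
[708.59117704  37.4062496  179.31016141] [-0.67122809 -1.11776714 -0.82850799]
130 [282.91040938 155.72901749]
131 [282.91085871 155.95368925]
140 [282.9150856 158.0673723]
```

View pics/w24d.png

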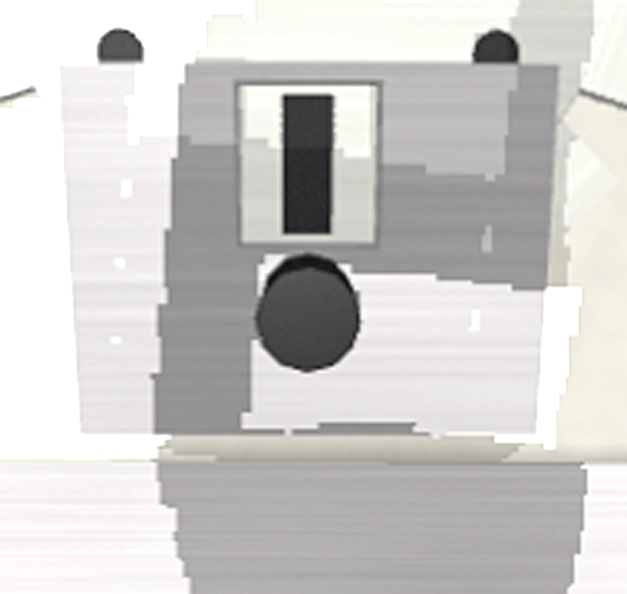

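View pics/s24d.png

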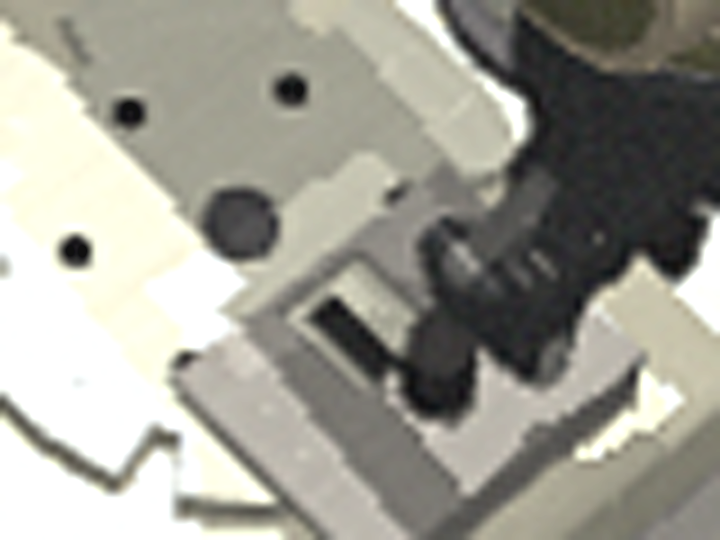

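```bash
python3 -c "
from rig import finish_job,readout
s=readout.sense();print(s['time_s'],s['force']);print(finish_job())"
```

```text
33.8167 [-0.50071424  0.7450338  -0.0209535 ]
the job is handed in; nothing more can be done
None
```

I set the wheel to the bar mark, put the pin in the lock hole, let go and handed the job in at about 34 s. The rig gives no verdict, so the results below are my own checks.

- **Wheel:** I dragged it round about 60° with the shut fingertip, plus two small nudges. Pressing force was 9–10 N, about 11.5 N at most with the sideways part included. In the last wrist pictures the bar is centred in the window to within about 0.5 mm.
- **Pin:** It went through the cover and the notch without resistance and stopped on the cover with about 5 N. That is 10 mm below where it would have stopped on a wheel with no notch. Released, it stands upright, with its head within about 1 mm of where I expected it. The gripper is well clear.
- **Other kitchen things:** The arm stayed clear of them, and I saw none of them moved. I did not measure their positions at the end.

Two things did not agree with the description or with my first measurements:

- **Finger ends:** They met the wheel about 28 mm above the nominal TCP, so I found contact by force and allowed for that in the grasp.
- **First drag:** It stopped about 2° short of centre. A close wrist view showed this, and the second nudge put it right.

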